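# Lay out the bench for a comparator check

## Task

Lay out the bench for checking a batch of turned parts. Lift the lid off the gauge pot, take out the setting master and stand it upright directly to the left of the comparator, level with the middle of its base and about 25 mm clear of it; only then put the lid back and turn it on the rim until its lugs drop into the notches and it sits fully home. Stand all the flange pieces, flange down, in one straight line between the two vee blocks with at least 1 cm clear all round each, and put the setting block directly behind the comparator, centred, about 25 mm clear of its base with its long side pointing straight back; do not knock the comparator.

Things in the scene. Friction and masses are not known exactly. Their poses are not given: they have to be found in the camera images.
- pot: Grey round gauge pot, fixed to the bench: outer diameter 110 mm, inner 94 mm, 64 mm high, inner floor at 6 mm. Its rim has three notches, each about 17 mm wide and 10 mm deep, right through the 8 mm wall, at 0, 120 and 240 degrees about z from its x axis. Origin at the centre of the underside, z up.
- lid: Loose aluminium lid of the pot, 114 mm diameter, plate 8 mm thick, 0.2 to 0.33 kg. Origin at the centre of the plate's underside, z up. Beneath: a round spigot 87 mm diameter, 10 mm deep (on a bench the lid lies flat on it), and three lugs 10 mm wide, 7 mm deep, at radius 51 mm, at 0, 120 and 240 degrees about z from its x axis, marked by dark squares on top. Any lug fits any notch, 3 mm play each way.
- lid_grip (a point): Middle of the lid's black grip bar, 26 mm above the lid's origin. The bar is 56 mm long (along its x), 16 mm wide (its y), from 8 to 44 mm above the lid's origin. At the start the lid lies loosely on the rim, turned out of the notches: lid origin 71 mm above the pot's underside; with the lugs down in the notches 64 mm.
- master: Setting master: plain steel cylinder, 30 mm diameter, 44 mm high, about 0.2 kg, a dark ring low on it. Origin at the centre of the underside, z up. At the start it stands inside the pot on the pot's inner floor, under the lid, within 5 mm of the middle.
- comparator: Green bench comparator, fixed: base 90 mm deep (x), 100 mm wide (y), 22 mm high; steel column of 20 mm diameter, 22 mm behind the middle, up to 122 mm; arm with a round dial over the front. Origin at the centre of the base's underside; x points straight back (away from the dial, roughly away from the robot), y to its left as the robot looks at the dial, z up.
- block: Rectangular ground steel setting block, 60 mm long (its x), 28 mm wide (its y), 40 mm high, two dark dots on top, 0.3 to 0.55 kg. Origin at the centre of the underside, z up. Stands among the flange pieces at the start.
- vee_right: Right-hand dark steel vee block, fixed, 44 x 44 mm, 40 mm high. Origin at the centre of the underside; y points straight at the left-hand vee block.
- vee_left: Left-hand dark steel vee block, same size and same directions as the right-hand one, 310 to 335 mm from it along y (centre to centre), fixed.
- piece1: One of up to four alike turned steel flange pieces (two to four are there, the others absent): a flange 44 mm diameter and 8 mm thick below, a boss 32 mm diameter above it, 45 mm high in all, about 0.2 kg. Origin at the centre of the underside, z up when it stands on its flange. Stands on the right half of the bench, near the robot, at the start.
- piece2: One of up to four alike turned steel flange pieces (two to four are there, the others absent): a flange 44 mm diameter and 8 mm thick below, a boss 32 mm diameter above it, 45 mm high in all, about 0.2 kg. Origin at the centre of the underside, z up when it stands on its flange. Stands on the right half of the bench, near the robot, at the start.
- piece3: One of up to four alike turned steel flange pieces (two to four are there, the others absent): a flange 44 mm diameter and 8 mm thick below, a boss 32 mm diameter above it, 45 mm high in all, about 0.2 kg. Origin at the centre of the underside, z up when it stands on its flange. Stands on the right half of the bench, near the robot, at the start.
- piece4: One of up to four alike turned steel flange pieces (two to four are there, the others absent): a flange 44 mm diameter and 8 mm thick below, a boss 32 mm diameter above it, 45 mm high in all, about 0.2 kg. Origin at the centre of the underside, z up when it stands on its flange. Stands on the right half of the bench, near the robot, at the start.

How it is judged:
By the outcome, as a careful person would: the job done as asked, in the order asked, and still so for the second after the job is handed in, with the robot touching nothing.
Of piece1, piece2, piece3, piece4 only 2 to 4 are there at a start; the rules pass over those that are not, and their reading is None.
At some moment in a run one of piece1, piece2, piece3, piece4, block may be knocked a few centimetres aside while the robot is not near it.
It also fails if it takes over 210 s, if anything falls off the work surface, if the arm or the gripper's body presses on something with over 40 N, if the wrist force passes 120 N, or if a joint passes its speed limit or range.

## Robot

A 6-joint arm with a two-finger parallel gripper is mounted at the origin on the work surface. World frame = base frame: x ahead of the robot, y to its left, z up, the work surface at z = 0. Lengths are in mm, angles in rad, forces in N, time in s.
With the tool pointing down it reaches from about 350 to 975 mm from the base axis. Payload 7.1 kg.
Tool frame: the origin (TCP) lies midway between the tips of the shut fingers; the grasp point (between the pads) lies 19 mm behind it (ctrl.pinch_z is the distance from the TCP to the grasp point, in mm); z points along the fingers, y is the direction in which the jaws open and shut (so a half turn about z gives the same grasp; the last joint's range is limited). The gripper opens to 88 mm and grips with 3 to 60 N. Pads are 20 mm wide; open, the fingers measure 115 mm over their backs; the gripper's body (75 mm by 178 mm) begins 61 mm behind the grasp point.
Start: joints at [-1.226, 0.423, 1.63, -0, 1.089, -0.019], TCP at [222.409, -584.071, 222.675] pointing down, gripper open.
Joint ranges: [-3, 3], [-0.9, 2.11], [0.09, 2.58], [-1.31, 4.45], [0.11, 2.69], [-2.54, 2.54]. Speed limits (rad/s): [2.39, 2.39, 3.01, 3.14, 3.14, 3.14].

## Interface

Orientations are given as a rotation vector (axis times angle).
In Python, from workcell import ctrl gives the robot as it stands.
- The arm moves only by the tool jog_arm, never from a script. Its arguments are lists of equal length, an entry for each row: "xyz": the shift along the world's x, y, z in mm, a list of three; "yaw": the turn about the world's z in degrees. A call has 1 to 20 rows; each row shifts and turns the pose as measured when the row begins; what a row does not reach is not made up. A row lasts 1/12 s, in which the tool goes at most 41.7 mm and 7.16 degrees, less where a joint would pass 70% of its speed; a pose out of reach is approached as far as the arm can. A call with a gripper value outside its range is refused whole. "gripper" is the closure, from 0 (fully open) to 1 (shut), set as the call begins (left out, the last holds). The fingers move at their own pace and stop on an object; the grip force is fixed at half the most. Time passes only in rows, so rows that do not move let the fingers close. It gives the time, the measured TCP pose, the force and the opening at its end, in the units of the state.
- ctrl.get_obs(): the state, without advancing time (a new reading comes with each control period).
- ctrl.get_image(name): name is "scene" or "side" or "wrist"; returns a dict with "img" (384x512x3 uint8, blue, green, red), "K" (3x3 intrinsics, pixels), "k1" (the pictures are not rectified: a ray, as slopes to the right and down, at radius r is drawn at 1 + k1 r^2 times it, then the intrinsics apply), "R" (3x3) and "t" (3): a world point X has camera coordinates R X + t. Camera axes: x right, y down, z forward; pixel columns grow to the right and rows downward; lengths in mm; the calibration is good to about 2 mm. A picture is of the moment at which its call begins. There is no depth.
- ctrl.close_job(): hands the job in, once; it reports no verdict.
Trained networks look in a picture, given as the dict that the camera call returned (one of the last four; its "shot" number tells which), for a name from the list of things; names that differ only in an ending like _2 or _b are one class to them, and where a whole thing is asked for, a point or a joint stands for the part that bears it (a point fixed in the world has none). Each returns a list of dicts, best first, with "confidence" (0 to 1); they miss things now and then, are a little off and sometimes report something else, mostly with a low value. They report only what shows in the picture. A call takes as long as a camera call.
- ctrl.find_in(picture, thing): "centre" ([column, row] as shares, 0 to 1, of the picture: columns of its width, rows of its height, amid what is visible of it).
- ctrl.regions_of(picture, thing): "region" (384x512 bool, what is visible of it) and "centre" ([column, row] as shares, 0 to 1, of the picture: columns of its width, rows of its height, amid what is visible of it).
- ctrl.pinpoint(picture, thing): "centre" ([column, row] as shares, 0 to 1, of the picture: columns of its width, rows of its height: a listed point, or the origin of a listed thing).
The state is a dict: "t": time; "qpos": joint angles; "qvel": joint speeds; "joint_torque": joint torques, N m; "ee_pos": TCP position; "orientation": TCP orientation; "ft_force": force on the tool from outside, world axes, zero at the start; "moment": the same for the moment, N m; "width": finger opening in mm.
Only numpy, scipy, OpenCV 4.12 (cv2) and the standard library are available. Lean on these libraries where they do the work, as an engineer would, in place of code of your own. Each camera call takes 0.05 s, during which the arm holds its last target.

## Working session

There is one attempt and no reset: what is moved stays moved. The work goes in short steps, Python scripts to look and compute and a tool call to move; the robot and the scene stay as the last step left them, time stands still between calls to the robot, and variables do not carry over. Pictures are saved under pics/ and viewed, and the job is handed in when it is done.

Besides the shell and the picture viewer there is one more tool, called after "Call:" as a command line: name --pt "numbers of a row" for each row, then --argument value for the rest. jog_arm: Moves the arm, as the interface text tells. Its arguments: {"type":"object","properties":{"xyz":{"type":"array","items":{"type":"array","items":{"type":"number"}}},"yaw":{"type":"array","items":{"type":"number"}},"gripper":{"type":"number"}},"required":["xyz","yaw"]}

```bash
ls; mkdir -p pics
cat > h.py <<'E'
import numpy as np, cv2
from workcell import ctrl
def save(im,name,draw=[]):
    a=im["img"].copy()
    for (u,v,l) in draw:
        cv2.circle(a,(int(u),int(v)),3,(0,0,255),-1); cv2.putText(a,l,(int(u)+4,int(v)-4),0,0.4,(0,0,255),1)
    cv2.imwrite("pics/"+name+".png",a)
def ray(im,u,v):
    K=np.array(im["K"]);R=np.array(im["R"]);t=np.array(im["t"])
    xd=np.array([(u-K[0,2])/K[0,0],(v-K[1,2])/K[1,1]]);x=xd.copy()
    for _ in range(30): x=xd/(1+im["k1"]*(x@x))
    d=R.T@np.array([x[0],x[1],1.]);o=-R.T@t
    return o,d/np.linalg.norm(d)
def onz(im,u,v,z):
    o,d=ray(im,u,v); return o+d*(z-o[2])/d[2]
def proj(im,X):
    K=np.array(im["K"]);c=np.array(im["R"])@np.array(X,float)+np.array(im["t"])
    x=c[:2]/c[2];x=x*(1+im["k1"]*(x@x));return np.array([K[0,0]*x[0]+K[0,2],K[1,1]*x[1]+K[1,2]])
def tri(rs):
    A=np.zeros((3,3));b=np.zeros(3)
    for o,d in rs:
        P=np.eye(3)-np.outer(d,d);A+=P;b+=P@o
    X=np.linalg.solve(A,b)
    return X,[round(float(np.linalg.norm((np.eye(3)-np.outer(d,d))@(X-o))),1) for o,d in rs]
def pp(im,name,f="pinpoint",mn=0.3):
    r=getattr(ctrl,f)(im,name)
    return [(e["centre"][0]*512,e["centre"][1]*384,e["confidence"]) for e in r if e["confidence"]>=mn]
E
python3 - <<'E'
from h import *
o=ctrl.get_obs();print(o["ee_pos"],o["orientation"],o["ft_force"],o["width"],o["t"])
for c in ["scene","side","wrist"]:
    im=ctrl.get_image(c);d=[]
    for n in ["pot","lid","lid_grip","comparator","block","vee_right","vee_left","piece1"]:
        for p in pp(im,n,mn=0.2):
            d.append((p[0],p[1],n));print(c,n,np.round(p,2),np.round(onz(im,p[0],p[1],71 if n=="lid" else 97 if n=="lid_grip" else 0),0)[:2])
    save(im,c+"0",d)
    print(c,-np.array(im["R"]).T@np.array(im["t"]))
E
```

```text
pics
[ 222.23944737 -583.56662188  221.92903286] [-3.08830049e+00 -5.68084318e-01  4.21691047e-04] [-0.47061806 -0.07403456 -0.58054596] 87.91461628362286 0.0
scene pot [278.32 206.59   0.76] [465. -13.]
scene pot [2.7228e+02 2.5939e+02 2.6000e-01] [637.  30.]
scene lid [281.09 183.21   0.91] [469.  -8.]
scene lid_grip [280.42 174.3    0.57] [473.  -9.]
scene comparator [389.79 229.4    0.9 ] [455. 243.]
scene block [169.22 202.41   0.78] [ 542. -260.]
scene vee_right [132.4  221.11   0.86] [ 633. -303.]
scene vee_left [273.41 261.2    0.83] [641.  34.]
scene piece1 [201.11 214.2    0.94] [ 556. -170.]
scene piece1 [185.09 180.6    0.67] [ 446. -268.]
scene piece1 [226.2  189.     0.62] [ 443. -155.]
scene piece1 [155.7  169.31   0.53] [ 427. -365.]
scene [1279.12293293  222.66889418  649.00334559]
side pot [284.31 238.31   0.94] [463.  -8.]
side lid [287.9  207.01   0.56] [460. -40.]
side lid [279.09 339.8    0.34] [463. 272.]
side lid_grip [286.72 210.01   0.9 ] [462.  -7.]
side comparator [276.58 339.99   0.86] [466. 239.]
side comparator [305.   160.2    0.56] [ 419. -286.]
side block [262.5  164.39   0.77] [ 534. -258.]
side vee_right [226.1  153.91   0.73] [ 638. -293.]
side vee_left [210.12 245.41   0.97] [629.  28.]
side vee_left [284.52 240.12   0.72] [462.  -2.]
side vee_left [254.31 189.08   0.35] [ 547. -161.]
side piece1 [297.11 191.31   0.83] [ 437. -163.]
side piece1 [254.62 188.39   0.75] [ 546. -163.]
side piece1 [300.49 146.5    0.68] [ 432. -344.]
side piece1 [307.3  159.51   0.49] [ 412. -289.]
side [471.27817458 604.60768095 762.25928864]
wrist [ 299.57782862 -555.04129378  384.96610531]
```

View pics/scene0.png

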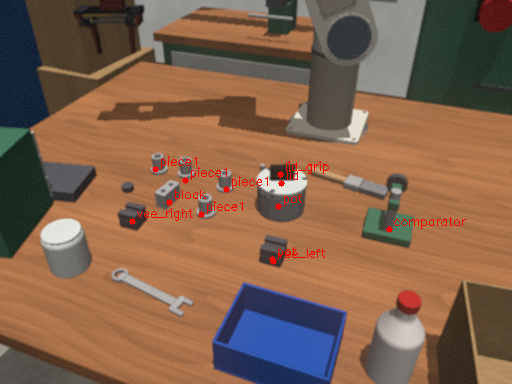

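View pics/side0.png

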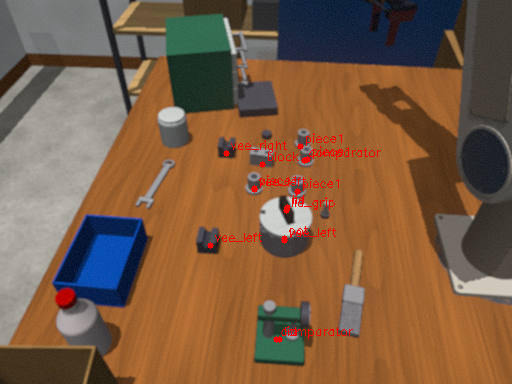

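View pics/wrist0.png

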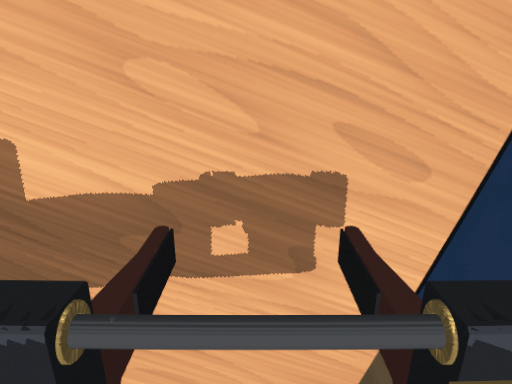

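Call:
jog_arm --pt "11 38 5" --pt "11 38 5" --pt "11 38 5" --pt "11 38 5" --pt "11 38 5" --pt "11 38 5" --pt "11 38 5" --pt "11 38 5" --pt "11 38 5" --pt "11 38 5" --pt "11 38 5" --pt "11 38 5" --pt "11 38 5" --pt "11 38 5" --pt "11 38 5" --pt "0 0 0" --pt "0 0 0" --yaw '[-1.4,-1.4,-1.4,-1.4,-1.4,-1.4,-1.4,-1.4,-1.4,-1.4,-1.4,-1.4,-1.4,-1.4,-1.4,0,0]'

```text
t: 2.77
ee_pos: [388.2, 11.5, 303.0]
orientation: [3.138, -0.037, 0.018]
ft_force: [-0.1, -0.3, 0.5]
width: 87.9
```

```bash
cat >> h.py <<'E'
def st():
    from scipy.spatial.transform import Rotation as Ro
    o=ctrl.get_obs();M=Ro.from_rotvec(o["orientation"]).as_matrix()
    print("t %.1f"%o["t"],"tcp",np.round(o["ee_pos"],1),"xdir %.1f deg"%np.degrees(np.arctan2(M[1,0],M[0,0])),"zax",np.round(M[:,2],3),"q",np.round(o["qpos"],2),"F",np.round(o["ft_force"],1),"w %.1f"%o["width"]);return o
E
python3 - <<'E'
from h import *
st()
im=ctrl.get_image("wrist");d=[]
print("center hits",onz(im,256,192,0),-np.array(im["R"]).T@np.array(im["t"]))
for n in ["pot","lid","lid_grip","piece1"]:
    for p in pp(im,n,mn=0.2):
        d.append((p[0],p[1],n));print(n,np.round(p,2),np.round(onz(im,p[0],p[1],71 if n=="lid" else 97 if n=="lid_grip" else 0),1)[:2])
save(im,"w1",d)
E
```

```text
t 2.8 tcp [388.2  11.5 303. ] xdir -1.4 deg zax [ 0.012 -0.003 -1.   ] q [ 0.   -0.05  2.03 -0.    1.15  1.6 ] F [-0.1 -0.3  0.5] w 87.9
center hits [321.35052392  12.13554064   0.        ] [468.93527279   9.57301623 466.21643966]
lid [272.08  90.51   0.58] [463.6  -9.2]
lid_grip [273.1  92.2   0.9] [462.2  -9. ]
piece1 [470.02 122.     0.74] [ 415.8 -286.3]
piece1 [388.81  22.12   0.71] [ 543.8 -162. ]
piece1 [383.49 108.1    0.6 ] [ 436.6 -163.6]
```

View image.

Run:
```python
from h import *
im=cv2.imread("pics/w1.png");cv2.imwrite("pics/w1b.png",cv2.resize(im[0:220,150:400],None,fx=3,fy=3,interpolation=cv2.INTER_CUBIC)[:600])
```

```text
(no output)
```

View pics/w1b.png

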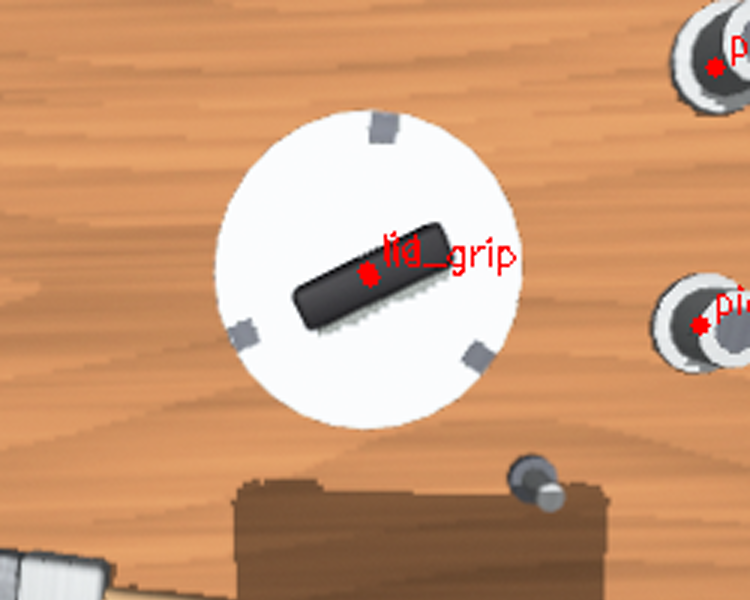

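Call:
jog_arm --pt "25 0 0" --pt "25 0 0" --pt "25 0 0" --pt "0 0 0" --pt "0 0 0" --yaw '[1.4,0,0,0,0]'

```text
t: 3.43
ee_pos: [463.3, 0.1, 301.2]
orientation: [3.137, -0.032, 0.012]
ft_force: [0.2, -0.1, -0.1]
width: 87.9
```

Run:
```python
from h import *
st()
im=ctrl.get_image("wrist");d=[]
for n in ["pot","lid","lid_grip","piece1","block"]:
    for p in pp(im,n,mn=0.2):
        d.append((p[0],p[1],n));print(n,np.round(p,2),np.round(onz(im,p[0],p[1],71 if n=="lid" else 97 if n=="lid_grip" else 0),1)[:2])
save(im,"w2")
import pickle;pickle.dump(im,open("w2.pkl","wb"))
cv2.imwrite("pics/w2b.png",cv2.resize(im["img"][90:290,150:400],None,fx=3,fy=3,interpolation=cv2.INTER_CUBIC))
```

```text
t 3.4 tcp [4.633e+02 1.000e-01 3.012e+02] xdir -1.2 deg zax [ 0.008 -0.004 -1.   ] q [-0.02  0.08  1.9  -0.    1.16  1.57] F [ 0.2 -0.1 -0.1] w 87.9
pot [3.7248e+02 1.6040e+02 3.3000e-01] [ 439.2 -165.1]
lid [262.09 154.91   0.88] [464.6  -8.1]
lid_grip [227.48  12.71   0.74] [613.6  24.5]
lid_grip [265.22 163.39   0.65] [460.2 -11. ]
piece1 [501.09 166.62   0.94] [ 426.8 -353. ]
piece1 [453.79 172.68   0.88] [ 419.  -284.7]
piece1 [375.71  81.98   0.6 ] [ 545.3 -161. ]
block [453.68  89.59   0.88] [ 534.3 -267.4]
```

View pics/w2b.png

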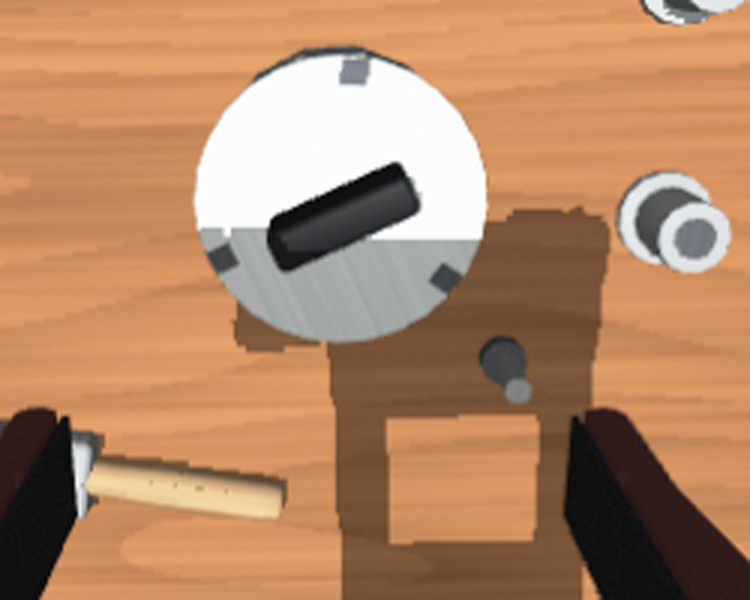

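Run:
```python
from h import *
import pickle;im=pickle.load(open("w2.pkl","rb"))
P=[onz(im,u/3+150,v/3+90,79)[:2] for u,v in [(354,70),(222,258),(445,278)]]
c=np.mean(P,0);print(np.round(P,1),c,[ (round(np.linalg.norm(p-c),1),round(float(np.degrees(np.arctan2(*(p-c)[::-1]))),1)) for p in P])
# disc edge fit : left/right/top/bottom pts in crop
E=[onz(im,u/3+150,v/3+90,79)[:2] for u,v in [(196,195),(487,195),(340,342),(250,308),(430,310),(230,103),(455,112),(345,52)]]
A=np.c_[2*np.array(E),np.ones(8)];s=np.linalg.lstsq(A,(np.array(E)**2).sum(1),rcond=None)[0];print("circ",s[:2],np.sqrt(s[2]+s[0]**2+s[1]**2))
# bar top corners approx
B=[onz(im,u/3+150,v/3+90,115)[:2] for u,v in [(400,164),(419,208),(270,229),(290,270)]]
print("bar",np.mean(B,0),np.round(B,1)); d=(B[0]+B[1]-B[2]-B[3])/2;print("len",np.linalg.norm(d),"ang",np.degrees(np.arctan2(d[1],d[0])))
```

```text
[[513.4 -15.2]
 [441.8  37.5]
 [431.7 -50.6]] [462.31460657  -9.45085712] [(np.float64(51.4), -6.5), (np.float64(51.2), 113.6), (np.float64(51.3), -126.6)]
circ [462.88038678  -9.61369733] 56.555322491838275
bar [465.05920756 -10.00570072] [[483.9 -29.6]
 [468.2 -36.4]
 [461.7  16.3]
 [446.4   9.7]]
len 51.02887122973315 ang -64.43212020767913
```

Call:
jog_arm --pt "0 -1 -6" --pt "0 -1 -6" --pt "0 -1 -6" --pt "0 -1 -6" --pt "0 -1 -6" --pt "0 -1 -6" --pt "0 -1 -6" --pt "0 -1 -6" --pt "0 -1 -6" --pt "0 0 -6" --pt "0 0 -6" --pt "0 0 -6" --pt "0 0 -6" --pt "0 0 -6" --pt "0 0 -6" --pt "0 0 -6" --pt "0 0 -6" --pt "0 0 0" --yaw '[7,7,7,7,7,7,7,7,7,7,7,7,7,7,7,7,2.5,0]'

```text
t: 5.23
ee_pos: [455.2, -5.5, 200.5]
orientation: [-1.646, -2.665, -0.024]
ft_force: [-0.9, 0.1, -0.7]
width: 87.5
```

Run:
```python
from h import *
st()
im=ctrl.get_image("wrist");d=[]
im2=ctrl.get_image("scene")
for n in ["lid","lid_grip"]:
    for p in pp(im,n,mn=0.2):
        d.append((p[0],p[1],n));print(n,np.round(p,2),np.round(onz(im,p[0],p[1],71 if n=="lid" else 97 if n=="lid_grip" else 0),1)[:2])
save(im,"w3")
st()
```

```text
t 5.2 tcp [455.2  -5.5 200.5] xdir 116.6 deg zax [ 0.001  0.018 -1.   ] q [-0.05  0.2   2.01  0.02  0.93 -0.53] F [-0.9  0.1 -0.7] w 87.5
lid [261.38 186.09   0.77] [461.9  -7.8]
lid [122.78 379.89   0.61] [ 425.7 -275.4]
lid_grip [260.4  198.11   0.95] [462. -11.]
t 5.4 tcp [456.4  -5.6 201.7] xdir 116.4 deg zax [ 0.003  0.018 -1.   ] q [-0.05  0.2   2.01  0.02  0.93 -0.52] F [0.  0.1 0. ] w 88.0
```

View pics/w3.png

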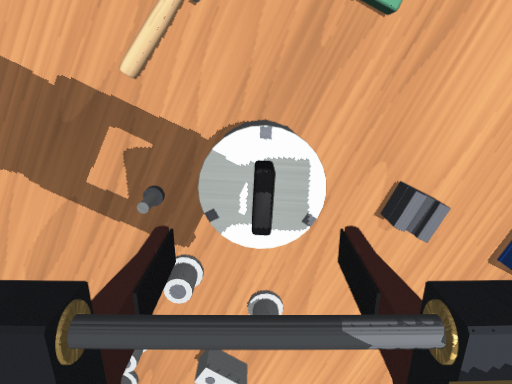

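Call:
jog_arm --pt "3 -2 -15" --pt "3 -2 -15" --pt "0 0 -15" --pt "0 0 -15" --pt "0 0 -15" --pt "0 0 -15" --pt "0 0 -12" --pt "0 0 0" --pt "0 0 0" --yaw '[-1.2,-1.2,0,0,0,0,0,0,0]'

```text
t: 6.18
ee_pos: [467.3, -9.9, 101.4]
orientation: [1.725, 2.619, 0.036]
ft_force: [0.4, 0.3, 0.2]
width: 87.9
```

Run:
```python
from h import *
st()
```

```text
t 6.2 tcp [467.3  -9.9 101.4] xdir 113.3 deg zax [ 0.017  0.017 -1.   ] q [-0.06  0.39  2.06  0.03  0.68 -0.49] F [0.4 0.3 0.2] w 87.9
```

Call:
jog_arm --pt "-2 0 -6" --pt "-2 0 -6" --pt "0 0 -4" --pt "0 0 0" --pt "0 0 0" --yaw '[0,0,0,0,0]'

```text
t: 6.6
ee_pos: [464.8, -10.0, 86.7]
orientation: [1.724, 2.615, 0.04]
ft_force: [0.6, -0.4, 0.4]
width: 87.8
```

Call:
jog_arm --pt "0 0 0" --pt "0 0 0" --pt "0 0 0" --pt "0 0 0" --pt "0 0 0" --pt "0 0 0" --pt "0 0 0" --yaw '[0,0,0,0,0,0,0]' --gripper 1

```text
t: 7.18
ee_pos: [465.6, -10.0, 87.7]
orientation: [1.724, 2.613, 0.042]
ft_force: [-0.6, 0.4, -0.5]
width: 44.3
```

Run:
```python
from h import *
st()
```

```text
t 7.2 tcp [465.6 -10.   87.7] xdir 113.2 deg zax [ 0.024  0.016 -1.   ] q [-0.06  0.41  2.08  0.03  0.63 -0.49] F [-0.6  0.4 -0.5] w 44.3
```

Call:
jog_arm --pt "0 0 0" --pt "0 0 0" --pt "0 0 0" --pt "0 0 0" --pt "0 0 0" --pt "0 0 0" --yaw '[0,0,0,0,0,0]'

```text
t: 7.68
ee_pos: [465.2, -10.1, 88.0]
orientation: [1.723, 2.614, 0.04]
ft_force: [-0.4, -0.5, 1.9]
width: 15.8
```

Call:
jog_arm --pt "0 0 6" --pt "0 0 12" --pt "0 0 20" --pt "0 0 20" --pt "0 0 20" --pt "0 0 0" --yaw '[0,0,0,0,0,0]'

```text
t: 8.18
ee_pos: [462.2, -9.9, 168.0]
orientation: [1.727, 2.619, 0.035]
ft_force: [1.4, -0.4, -1.9]
width: 16.0
```

Run:
```python
from h import *
st()
```

```text
t 8.2 tcp [462.2  -9.9 168. ] xdir 113.2 deg zax [ 0.016  0.017 -1.   ] q [-0.06  0.26  2.03  0.02  0.83 -0.48] F [ 1.4 -0.4 -1.9] w 16.0
```

Call:
jog_arm --pt "20 27 0" --pt "20 27 0" --pt "20 27 0" --pt "20 27 0" --pt "18 27 0" --pt "0 0 -20" --pt "0 0 -25" --pt "0 0 -25" --pt "0 0 -25" --pt "0 0 -20" --pt "0 0 0" --pt "0 0 0" --yaw '[0,0,0,0,0,0,0,0,0,0,0,0]'

```text
t: 9.18
ee_pos: [560.2, 132.9, 40.2]
orientation: [1.73, 2.619, 0.034]
ft_force: [0.1, -0.1, -1.9]
width: 15.9
```

Call:
jog_arm --pt "0 0 -5" --pt "0 0 -4" --pt "0 0 -3" --pt "0 0 0" --pt "0 0 0" --yaw '[0,0,0,0,0]'

```text
t: 9.6
ee_pos: [561.8, 133.0, 29.8]
orientation: [1.729, 2.616, 0.039]
ft_force: [-0.6, 0.1, -2.7]
width: 15.5
```

Call:
jog_arm --pt "0 0 -2" --pt "0 0 -1" --pt "0 0 0" --yaw '[0,0,0]'

```text
t: 9.85
ee_pos: [563.1, 133.2, 28.4]
orientation: [1.728, 2.614, 0.042]
ft_force: [-0.1, -0.3, -2.4]
width: 15.9
```

Call:
jog_arm --pt "0 0 -2" --pt "0 0 -1" --pt "0 0 0" --yaw '[0,0,0]'

```text
t: 10.1
ee_pos: [563.5, 133.3, 27.9]
orientation: [1.728, 2.614, 0.043]
ft_force: [-0.4, 0.1, -2.4]
width: 15.9
```

Call:
jog_arm --pt "0 0 -3" --pt "0 0 -3" --pt "0 0 0" --yaw '[0,0,0]'

```text
t: 10.35
ee_pos: [564.6, 133.8, 27.7]
orientation: [1.726, 2.614, 0.045]
ft_force: [0.6, -0.6, -3.7]
width: 16.2
```

Call:
jog_arm --pt "0 0 0" --pt "0 0 0" --pt "0 0 0" --pt "0 0 0" --pt "0 0 0" --pt "0 0 0" --pt "0 0 0" --yaw '[0,0,0,0,0,0,0]' --gripper 0

```text
t: 10.93
ee_pos: [566.2, 134.1, 28.0]
orientation: [1.725, 2.611, 0.049]
ft_force: [0.2, 0.4, -0.5]
width: 59.4
```

Run:
```python
from h import *
st()
```

```text
t 10.9 tcp [566.2 134.1  28. ] xdir 113.1 deg zax [ 0.027  0.02  -0.999] q [ 0.2   0.63  1.84  0.02  0.64 -0.22] F [ 0.2  0.4 -0.5] w 59.4
```

Call:
jog_arm --pt "0 0 20" --pt "0 0 35" --pt "0 0 35" --pt "0 0 40" --pt "-17 -24 30" --pt "-17 -24 30" --pt "-17 -24 10" --pt "-17 -24 0" --pt "-17 -24 0" --pt "-17 -24 0" --pt "0 0 0" --pt "0 0 0" --yaw '[0,0,0,0,-6.8,-6.8,-6.8,-6.8,-6.8,-6.8,-6.8,-6.8]'

```text
t: 11.93
ee_pos: [457.5, -14.8, 234.6]
orientation: [2.745, 1.477, 0.042]
ft_force: [1.8, 0.1, -0.7]
width: 87.8
```

Run:
```python
from h import *
st()
im=ctrl.get_image("wrist");d=[]
import pickle;pickle.dump(im,open("w4.pkl","wb"))
for n in ["pot","master","lid","lid_grip"]:
    for p in pp(im,n,mn=0.2):
        d.append((p[0],p[1],n));print(n,np.round(p,2),np.round(onz(im,p[0],p[1],10 if n=="lid" else 6 if n=="master" else 0),1)[:2])
save(im,"w4",d)
st()
```

```text
t 11.9 tcp [457.5 -14.8 234.6] xdir 56.6 deg zax [ 0.035 -0.008 -0.999] q [-0.05  0.14  2.   -0.01  0.97  0.53] F [ 1.8  0.1 -0.7] w 87.8
pot [252.42 152.79   0.62] [462.3 -12.7]
master [252.21 149.18   0.77] [465.  -8.]
t 12.2 tcp [458.5 -13.5 234.2] xdir 57.3 deg zax [ 0.034 -0.007 -0.999] q [-0.05  0.14  1.99 -0.01  0.97  0.52] F [1.  0.1 0.5] w 88.0
```

View pics/w4.png

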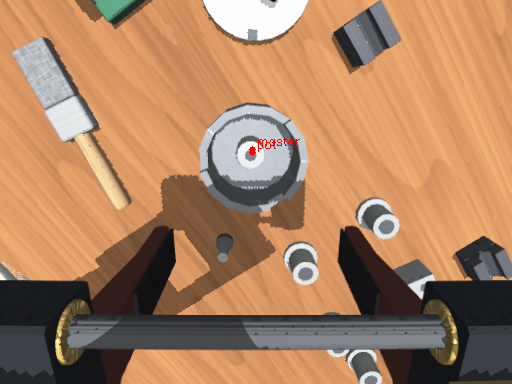

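Run:
```python
from h import *
import pickle;im=pickle.load(open("w4.pkl","rb"))
cv2.imwrite("pics/w4b.png",cv2.resize(im["img"][95:225,190:320],None,fx=4.6,fy=4.6,interpolation=cv2.INTER_CUBIC))
```

```text
(no output)
```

View pics/w4b.png

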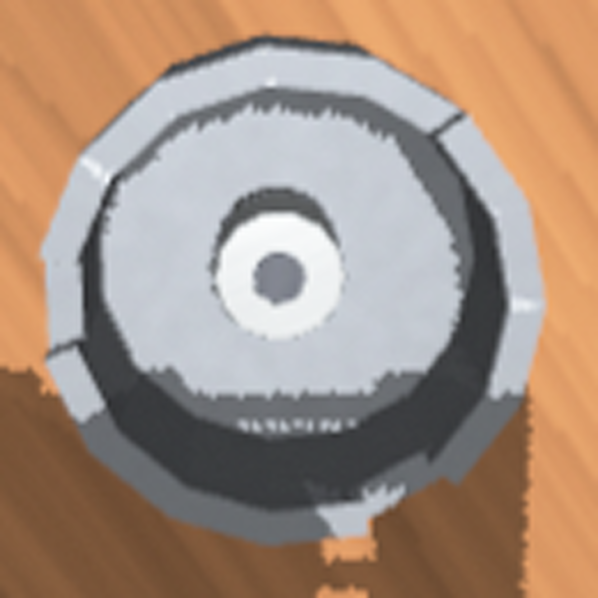

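Run:
```python
from h import *
import pickle;im=pickle.load(open("w4.pkl","rb"))
print(onz(im,190+280/4.6,95+275/4.6,50))
im2=ctrl.get_image("scene");im3=ctrl.get_image("side")
pickle.dump((im2,im3),open("s4.pkl","wb"))
cv2.imwrite("pics/s4a.png",cv2.resize(im2["img"][150:300,80:440],None,fx=2.2,fy=2.2,interpolation=cv2.INTER_CUBIC))
cv2.imwrite("pics/s4b.png",cv2.resize(im3["img"][110:384,190:370],None,fx=2.1,fy=2.1,interpolation=cv2.INTER_CUBIC))
for n in ["pot","master","lid","lid_grip","comparator","vee_left","vee_right"]:
    print(n,[np.round(p,1) for p in pp(im2,n)],[np.round(p,1) for p in pp(im3,n)])
```

```text
[464.13565304  -5.04726854  50.        ]
pot [array([280.1, 206.9,   0.9])] [array([283.9, 239.3,   0.8]), array([209.9, 244.4,   0.6]), array([231.7, 275.7,   0.4])]
master [array([284.7, 203.8,   0.6])] [array([284.3, 238. ,   0.6])]
lid [array([329.7, 247.1,   0.9])] []
lid_grip [array([330.9, 238.2,   0.7])] [array([232.5, 277.3,   0.7])]
comparator [array([388.5, 226.9,   0.6])] [array([275.3, 343.3,   0.9])]
vee_left [array([273.4, 260.2,   0.7]), array([225.2, 187.6,   0.3])] [array([209.3, 245.1,   0.9])]
vee_right [array([134.8, 224.4,   0.7])] [array([227.6, 152.2,   0.6])]
```

View pics/s4a.png

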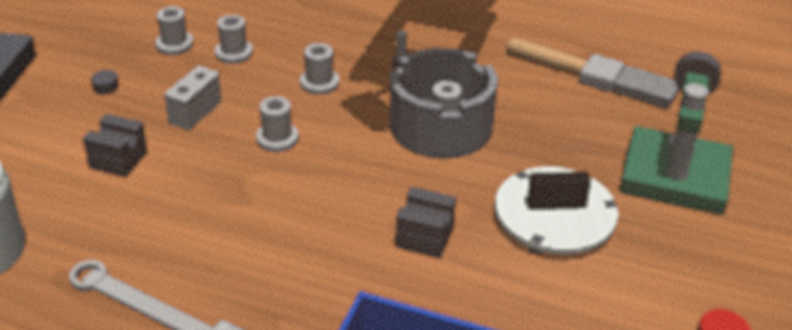

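View pics/s4b.png

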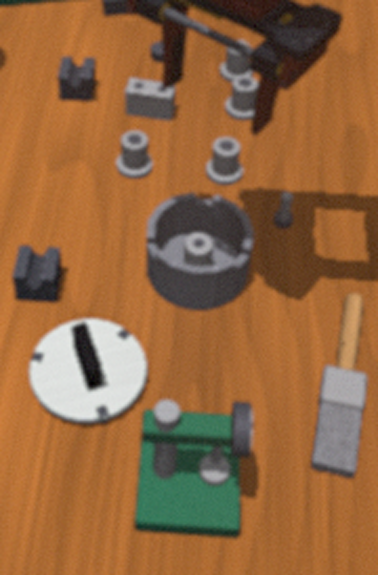

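Call:
jog_arm --pt "2 2 -10" --pt "2 2 -10" --pt "1 2 -10" --pt "1 1 -10" --pt "0 0 -10" --pt "0 0 -10" --pt "0 0 -10" --pt "0 0 -10" --pt "0 0 -10" --yaw '[5,5,5,5,5,5,3,0,0]' --gripper 0.4

```text
t: 13.73
ee_pos: [467.2, -6.6, 143.4]
orientation: [2.174, 2.242, 0.061]
ft_force: [-0.2, 0.2, -0.7]
width: 52.9
```

Run:
```python
from h import *
st()
im=ctrl.get_image("wrist");d=[]
import pickle;pickle.dump(im,open("w5.pkl","wb"))
for n in ["pot","master"]:
    for p in pp(im,n,mn=0.2):
        d.append((p[0],p[1],n));print(n,np.round(p,2),np.round(onz(im,p[0],p[1],6 if n=="master" else 0),1)[:2])
save(im,"w5")
st()
```

```text
t 13.7 tcp [467.2  -6.6 143.4] xdir 91.8 deg zax [ 0.04   0.015 -0.999] q [-0.05  0.3   2.06  0.03  0.75 -0.1 ] F [-0.2  0.2 -0.7] w 52.9
master [247.19 174.68   0.67] [463.6  -3.6]
t 13.9 tcp [466.6  -6.6 143.4] xdir 91.7 deg zax [ 0.038  0.016 -0.999] q [-0.05  0.3   2.06  0.03  0.75 -0.1 ] F [-0.1  0.4  0. ] w 52.6
```

View pics/w5.png

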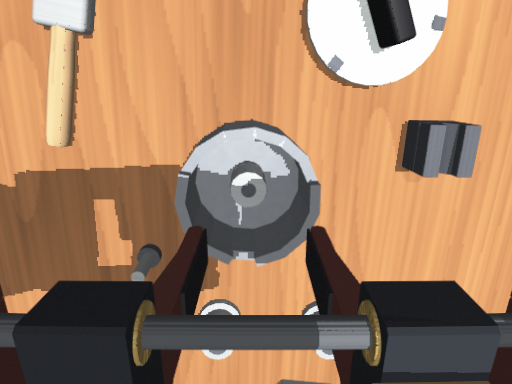

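Run:
```python
from h import *
import pickle;im=pickle.load(open("w5.pkl","rb"))
print(onz(im,248,190,50))
a=cv2.resize(im["img"][110:275,160:335],None,fx=3.4,fy=3.4,interpolation=cv2.INTER_CUBIC)
a=np.clip(255*(a/255.)**0.6,0,255).astype(np.uint8)
cv2.imwrite("pics/w5b.png",a)
```

```text
[463.68515613  -4.89638112  50.        ]
```

View pics/w5b.png

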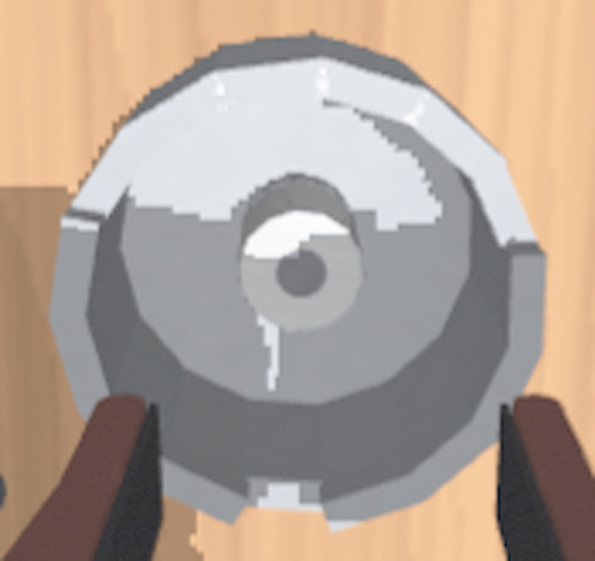

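Run:
```python
from h import *
import pickle;im=pickle.load(open("w5.pkl","rb"))
f=lambda u,v,z=64:onz(im,160+u/3.4,110+v/3.4,z)[:2]
# outer rim circle, z=64
E=np.array([f(*p) for p in [(52,305),(545,300),(545,350),(425,500),(235,523),(333,528),(165,492)]])
A=np.c_[2*E,np.ones(len(E))];s=np.linalg.lstsq(A,(E**2).sum(1),rcond=None)[0];print("circ",s[:2],np.sqrt(s[2]+s[0]**2+s[1]**2))
for c in (np.array([462.5,-9.0]),s[:2]):
  for n,ps in {"bottom":[(235,523),(333,528)],"bot in":[(250,480),(322,480)],"L":[(70,212),(105,218)],"R":[(508,240),(543,248)]}.items():
    for p in ps:
        q=f(*p)-c;print(n,np.round(q+c,1),round(np.linalg.norm(q),1),round(float(np.degrees(np.arctan2(q[1],q[0]))),1))
```

```text
circ [464.40325031  -9.6196523 ] 55.43175408854388
bottom [449.6 -63.1] 55.6 -103.4
bottom [472.9 -64.2] 56.2 -79.3
bot in [453.1 -51.7] 43.8 -102.4
bot in [469.9 -51.5] 43.2 -80.1
L [413.4  12. ] 53.4 156.8
L [420.9  10.8] 46.1 154.5
R [509.4   7.7] 49.8 19.6
R [517.4   6. ] 56.9 15.3
bottom [449.6 -63.1] 55.4 -105.4
bottom [472.9 -64.2] 55.2 -81.1
bot in [453.1 -51.7] 43.6 -105.1
bot in [469.9 -51.5] 42.3 -82.5
L [413.4  12. ] 55.4 157.0
L [420.9  10.8] 48.1 154.8
R [509.4   7.7] 48.2 21.0
R [517.4   6. ] 55.2 16.4
```

Call:
jog_arm --pt "-1 1 -15" --pt "-1 0 -15" --pt "0 0 -15" --pt "0 0 -15" --pt "0 0 -10" --pt "0 0 0" --yaw '[-0.9,-0.9,0,0,0,0]' --gripper 0.46

```text
t: 14.38
ee_pos: [469.4, -5.8, 76.0]
orientation: [2.207, 2.199, 0.069]
ft_force: [-0.4, 0.0, -0.3]
width: 47.5
```

Run:
```python
from h import *
st()
```

```text
t 14.4 tcp [469.4  -5.8  76. ] xdir 89.8 deg zax [ 0.049  0.014 -0.999] q [-0.05  0.43  2.09  0.03  0.57 -0.07] F [-0.4  0.  -0.3] w 47.5
```

Call:
jog_arm --pt "-3 0 0" --pt "-2 0 0" --pt "-1 0 -5" --pt "-0.5 0 -12" --pt "-0.5 0 -12" --pt "-0.5 0 -12" --pt "0 0 -12" --pt "0 0 0" --yaw '[0,0,0,0,0,0,0,0]'

```text
t: 15.05
ee_pos: [465.4, -6.0, 26.2]
orientation: [2.201, 2.193, 0.081]
ft_force: [-0.4, 0.5, -0.7]
width: 47.7
```

Run:
```python
from h import *
st()
```

```text
t 15.1 tcp [465.4  -6.   26.2] xdir 89.8 deg zax [ 0.06   0.013 -0.998] q [-0.05  0.53  2.12  0.04  0.44 -0.08] F [-0.4  0.5 -0.7] w 47.7
```

Call:
jog_arm --pt "0 0 -3" --pt "0 0 0" --pt "0 0 0" --pt "0 0 0" --pt "0 0 0" --pt "0 0 0" --yaw '[0,0,0,0,0,0]' --gripper 1

```text
t: 15.55
ee_pos: [466.1, -6.0, 25.4]
orientation: [2.2, 2.192, 0.083]
ft_force: [0.0, -0.5, -2.7]
width: 30.1
```

Run:
```python
from h import *
st()
```

```text
t 15.6 tcp [466.1  -6.   25.4] xdir 89.8 deg zax [ 0.063  0.013 -0.998] q [-0.05  0.53  2.12  0.04  0.43 -0.08] F [ 0.  -0.5 -2.7] w 30.1
```

Gripped (30.1 mm). Lift.

Call:
jog_arm --pt "0 0 8" --pt "0 0 15" --pt "0 0 20" --pt "0 0 20" --pt "0 0 20" --pt "0 0 20" --pt "0 0 20" --pt "0 0 20" --yaw '[0,0,0,0,0,0,0,0]'

```text
t: 16.22
ee_pos: [461.7, -5.9, 174.3]
orientation: [2.204, 2.196, 0.075]
ft_force: [1.2, 0.2, -2.2]
width: 29.7
```

Run:
```python
from h import *
st()
im=ctrl.get_image("wrist");im2=ctrl.get_image("scene");im3=ctrl.get_image("side")
import pickle;pickle.dump((im,im2,im3),open("w6.pkl","wb"))
save(im,"w6")
cv2.imwrite("pics/s6a.png",cv2.resize(im2["img"][150:270,330:430],None,fx=5,fy=5,interpolation=cv2.INTER_CUBIC))
cv2.imwrite("pics/s6b.png",cv2.resize(im3["img"][280:384,220:340],None,fx=5,fy=5,interpolation=cv2.INTER_CUBIC))
```

```text
t 16.2 tcp [461.7  -5.9 174.3] xdir 89.8 deg zax [ 0.055  0.013 -0.998] q [-0.05  0.23  2.05  0.02  0.8  -0.06] F [ 1.2  0.2 -2.2] w 29.7
```

View pics/w6.png

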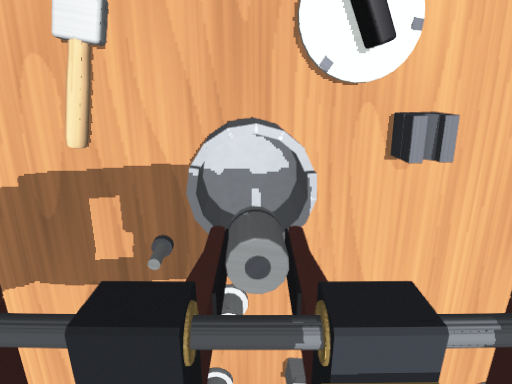

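View pics/s6b.png

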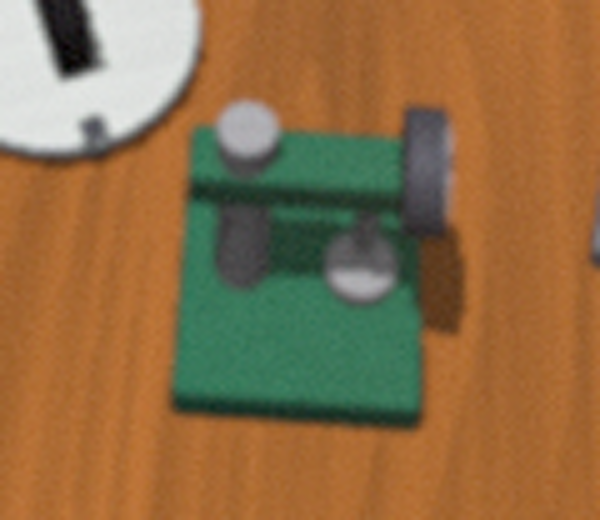

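View pics/s6a.png

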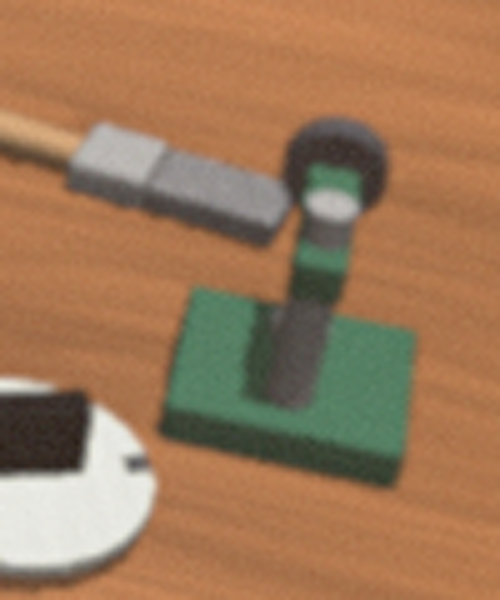

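Run:
```python
from h import *
import pickle;im,im2,im3=pickle.load(open("w6.pkl","rb"))
f2=lambda u,v,z:np.round(onz(im2,330+u/5,150+v/5,z)[:2],1)
f3=lambda u,v,z:np.round(onz(im3,220+u/5,280+v/5,z)[:2],1)
print("scene top z22",f2(195,290,22),f2(415,330,22),f2(405,455,22),f2(166,412,22))
print("scene bot z0",f2(163,438,0),f2(398,487,0))
print("side top",f3(178,400,22),f3(420,412,22))
print("side bot",f3(178,412,0),f3(417,427,0))
```

```text
scene top z22 [423.7 188.8] [418.  284.8] [505.4 287.5] [513.4 190.4]
scene bot z0 [504.2 190.8] [500.1 288.6]
side top [501.5 290.1] [415.9 286.6]
side bot [502.  285.2] [415.2 282.7]
```

Call:
jog_arm --pt "0 20 10" --pt "0 30 10" --pt "0 30 10" --pt "0 30 10" --pt "0 30 0" --pt "0 20 0" --pt "0 0 0" --yaw '[0,0,0,0,0,0,0]'

```text
t: 16.95
ee_pos: [457.2, 158.6, 208.7]
orientation: [2.213, 2.192, 0.065]
ft_force: [-0.4, -1.1, -2.3]
width: 29.8
```

Run:
```python
from h import *
st()
im=ctrl.get_image("wrist")
import pickle;pickle.dump(im,open("w7.pkl","wb"))
save(im,"w7")
print([np.round(p,1) for p in pp(im,"comparator")],[onz(im,p[0],p[1],0) for p in pp(im,"comparator")])
```

```text
t 16.9 tcp [457.2 158.6 208.7] xdir 89.5 deg zax [ 0.048  0.011 -0.999] q [ 0.31  0.21  1.98 -0.01  0.9   0.32] F [-0.4 -1.1 -2.3] w 29.8
[array([244.9,  85.7,   0.7])] [array([455.17318536, 240.12484675,   0.        ])]
```

View pics/w7.png

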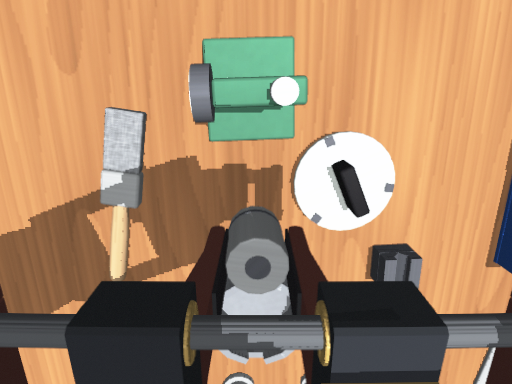

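Run:
```python
from h import *
import pickle;im=pickle.load(open("w7.pkl","rb"))
cv2.imwrite("pics/w7b.png",cv2.resize(im["img"][25:150,180:320],None,fx=4.7,fy=4.7,interpolation=cv2.INTER_CUBIC))
```

```text
(no output)
```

View pics/w7b.png

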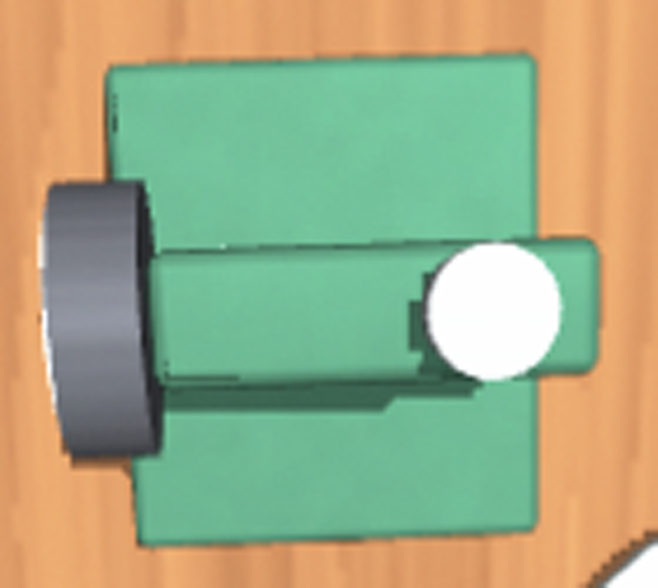

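Run:
```python
from h import *
import pickle;im=pickle.load(open("w7.pkl","rb"))
f=lambda u,v,z=22:onz(im,180+u/4.7,25+v/4.7,z)[:2]
FL,BL,BR,FR=[f(*p) for p in [(107,67),(537,53),(538,528),(137,545)]]
for p in (FL,BL,BR,FR):print(np.round(p,1))
a=lambda d:round(float(np.degrees(np.arctan2(d[1],d[0]))),2)
print("depth",np.linalg.norm(BL-FL),np.linalg.norm(BR-FR),"wid",np.linalg.norm(FL-FR),np.linalg.norm(BL-BR))
print(a(BL-FL),a(BR-FR),a(FL-FR)-90,a(BL-BR)-90,"c",(FL+BL+BR+FR)/4)
print("col top",f(494,311,122))
```

```text
[415.4 283.3]
[503.3 285.6]
[505.7 187.8]
[416.8 185.5]
depth 88.01899957516888 88.89126851193446 wid 97.79882460977701 97.83493288474878
1.52 1.49 0.8599999999999994 1.3700000000000045 c [460.29592018 235.56518835]
col top [482.19565784 235.8406954 ]
```

Call:
jog_arm --pt "0 30 0" --pt "0 35 0" --pt "0 35 0" --pt "0 35 0" --pt "0 25 0" --pt "0 0 -15" --pt "0 0 -25" --pt "0 0 -25" --pt "0 0 -25" --pt "0 0 -25" --pt "0 0 0" --yaw '[0.3,0.3,0.3,0.3,0.3,0,0,0,0,0,0]'

```text
t: 18.02
ee_pos: [458.5, 307.4, 84.3]
orientation: [2.205, 2.201, 0.051]
ft_force: [-1.6, -0.1, -2.5]
width: 29.9
```

Run:
```python
from h import *
st()
```

```text
t 18.0 tcp [458.5 307.4  84.3] xdir 89.9 deg zax [ 0.042  0.005 -0.999] q [ 0.58  0.51  1.9  -0.03  0.7   0.6 ] F [-1.6 -0.1 -2.5] w 29.9
```

Call:
jog_arm --pt "0 6 0" --pt "0 7 0" --pt "0 6 0" --pt "0 0 -10" --pt "0 0 -15" --pt "0 0 -15" --pt "0 0 -8" --pt "0 0 0" --yaw '[0,0,0,0,0,0,0,0]'

```text
t: 18.68
ee_pos: [464.0, 329.4, 40.1]
orientation: [2.206, 2.196, 0.068]
ft_force: [0.0, -0.1, -2.7]
width: 29.9
```

Run:
```python
from h import *
st()
```

```text
t 18.7 tcp [464.  329.4  40.1] xdir 89.7 deg zax [ 0.051  0.011 -0.999] q [ 0.61  0.6   1.88 -0.03  0.62  0.64] F [ 0.  -0.1 -2.7] w 29.9
```

Call:
jog_arm --pt "-3 -2 0" --pt "-3 -1 0" --pt "-1 -1 -5" --pt "-1 -0.5 -6" --pt "-0.5 0 -5" --pt "0 0 0" --yaw '[0,0,0,0,0,0]'

```text
t: 19.18
ee_pos: [455.9, 325.6, 25.6]
orientation: [2.205, 2.196, 0.075]
ft_force: [0.4, -0.5, -2.0]
width: 29.7
```

Run:
```python
from h import *
st()
```

```text
t 19.2 tcp [455.9 325.6  25.6] xdir 89.8 deg zax [ 0.055  0.013 -0.998] q [ 0.61  0.61  1.91 -0.04  0.57  0.65] F [ 0.4 -0.5 -2. ] w 29.7
```

Call:
jog_arm --pt "0.5 0 -4" --pt "0 0 -3" --pt "0 0 0" --yaw '[0,0,0]'

```text
t: 19.43
ee_pos: [456.8, 325.9, 18.3]
orientation: [2.205, 2.195, 0.076]
ft_force: [-2.1, -1.2, 5.3]
width: 30.0
```

Run:
```python
from h import *
st()
im=ctrl.get_image("side");im2=ctrl.get_image("scene")
a=cv2.resize(im["img"][284:384,200:360],None,fx=3.6,fy=3.6,interpolation=cv2.INTER_CUBIC)
b=cv2.resize(im2["img"][150:290,380:512],None,fx=4,fy=4,interpolation=cv2.INTER_CUBIC)
cv2.imwrite("pics/m8a.png",a);cv2.imwrite("pics/m8b.png",b)
```

```text
t 19.4 tcp [456.8 325.9  18.3] xdir 89.8 deg zax [ 0.055  0.014 -0.998] q [ 0.61  0.63  1.9  -0.04  0.56  0.65] F [-2.1 -1.2  5.3] w 30.0
```

View pics/m8b.png

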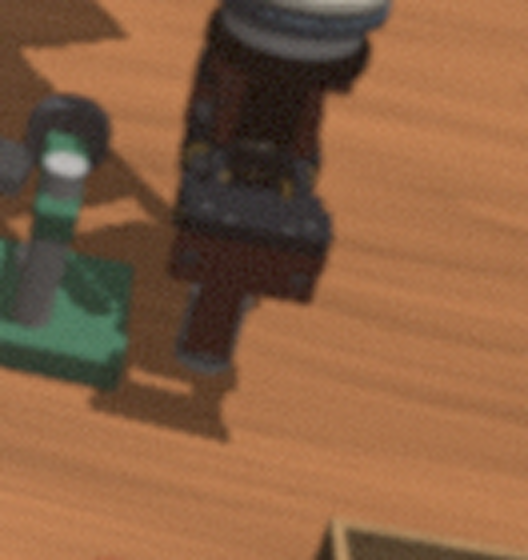

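Call:
jog_arm --pt "0 0 0" --pt "0 0 0" --pt "0 0 0" --pt "0 0 0" --pt "0 0 0" --yaw '[0,0,0,0,0]' --gripper 0.3

```text
t: 19.95
ee_pos: [457.9, 326.5, 18.6]
orientation: [2.205, 2.195, 0.08]
ft_force: [0.8, -0.0, 0.6]
width: 59.3
```

Call:
jog_arm --pt "0 0 15" --pt "0 0 25" --pt "0 0 30" --pt "0 0 30" --pt "0 0 30" --pt "0 -5 30" --pt "0 -30 20" --pt "0 -30 0" --pt "0 -20 0" --pt "0 0 0" --yaw '[0,0,0,0,0,0,0,0,0,0]'

```text
t: 20.78
ee_pos: [456.4, 238.9, 207.1]
orientation: [2.199, 2.198, 0.081]
ft_force: [0.0, -0.0, -0.9]
width: 61.7
```

Run:
```python
from h import *
st()
im=ctrl.get_image("wrist");im2=ctrl.get_image("scene");im3=ctrl.get_image("side")
import pickle;pickle.dump((im,im2,im3),open("w9.pkl","wb"))
for i,n in ((im,"w"),(im2,"sc"),(im3,"si")):
    for k in ("master","comparator"):
        for p in pp(i,k): print(n,k,np.round(p,2),np.round(onz(i,p[0],p[1],0),1))
save(im,"w9")
cv2.imwrite("pics/w9b.png",cv2.resize(im2["img"][150:270,360:480],None,fx=4,fy=4,interpolation=cv2.INTER_CUBIC))
```

```text
t 20.8 tcp [456.4 238.9 207.1] xdir 90.0 deg zax [ 0.059  0.015 -0.998] q [ 0.47  0.26  1.92 -0.02  0.9   0.48] F [ 0.  -0.  -0.9] w 61.7
w master [245.61  79.3    0.63] [456.7 327.6   0. ]
w comparator [247.91 162.2    0.7 ] [458.5 238.7   0. ]
sc master [430.08 236.89   0.68] [449.7 327.4   0. ]
sc master [155.7  167.5    0.46] [ 418.9 -369.1    0. ]
sc comparator [385.79 226.91   0.79] [449.8 233.2   0. ]
si comparator [277.81 342.11   0.6 ] [463.9 242.7   0. ]
```

View pics/w9.png

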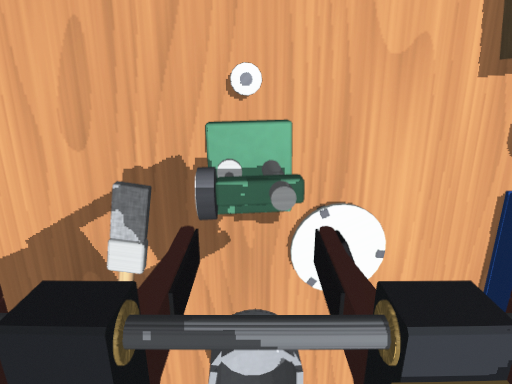

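View pics/w9b.png

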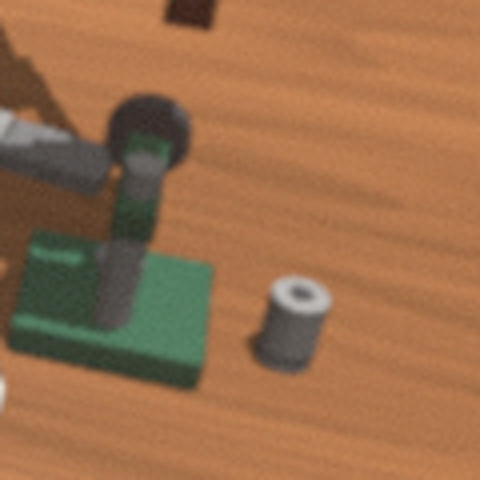

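Run:
```python
from h import *
import pickle;im=pickle.load(open("w9.pkl","rb"))[0]
cv2.imwrite("pics/w9c.png",cv2.resize(im["img"][55:225,180:320],None,fx=3.5,fy=3.5,interpolation=cv2.INTER_CUBIC))
```

```text
(no output)
```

View pics/w9c.png

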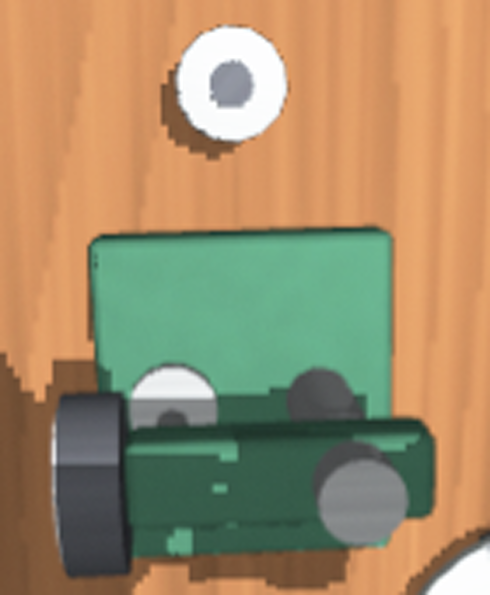

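Run:
```python
from h import *
import pickle;im,im2,im3=pickle.load(open("w9.pkl","rb"))
f=lambda u,v,z=22:onz(im,180+u/3.5,55+v/3.5,z)[:2]
FL,BL,BR=[f(*p) for p in [(91,237),(391,228),(389,543)]]
M=f(232,84,44)
c=(FL+BR)/2; x=(BL-FL)/np.linalg.norm(BL-FL);y=np.array([-x[1],x[0]])
print(FL,BL,BR,"M",M,"c",c,"yaw",np.degrees(np.arctan2(x[1],x[0])))
mid=(FL+BL)/2
print("master rel: along x",(M-mid)@x,"clear",(M-mid)@y-15)
# scene: master top centre crop(302,293)/4
M2=onz(im2,360+302/4,150+293/4,44)[:2];BLs=onz(im2,360+200/4,150+360/4,22)[:2];FLs=onz(im2,360+212/4,150+263/4,22)[:2]
x=(BLs-FLs)/np.linalg.norm(BLs-FLs);y=np.array([-x[1],x[0]]);print(M2,FLs,BLs,(M2-(FLs+BLs)/2)@x,(M2-(FLs+BLs)/2)@y-15)
```

```text
[415.5578273  284.94748985] [503.09881804 287.01348035] [505.37703365 188.61739632] M [456.13633754 326.79637993] c [460.46743047 236.78244309] yaw 1.351944562525855
master rel: along x -2.228098821033604 clear 25.879843635171987
[456.57484569 328.8347993 ] [417.12490509 284.68721356] [502.91046268 285.258973  ] -3.1504306222149427 28.883677799337477
```

Call:
jog_arm --pt "20 -23 0" --pt "20 -23 0" --pt "20 -23 0" --pt "20 -23 0" --pt "20 -23 0" --pt "0 0 -10" --pt "0 0 -10" --pt "0 0 0" --yaw '[5,5,5,5,4,0,0,0]' --gripper 0

```text
t: 21.9
ee_pos: [559.9, 126.0, 182.7]
orientation: [1.663, 2.643, 0.086]
ft_force: [-0.4, 0.3, 0.6]
width: 87.4
```

Run:
```python
from h import *
st()
im=ctrl.get_image("wrist")
import pickle;pickle.dump((im,),open("w10.pkl","wb"))
save(im,"w10")
for k in ("lid","lid_grip"):
    for p in pp(im,k): print(k,np.round(p,2),np.round(onz(im,p[0],p[1],10 if k=="lid" else 36),1))
```

```text
t 21.9 tcp [559.9 126.  182.7] xdir 115.7 deg zax [ 0.044  0.037 -0.998] q [ 0.19  0.38  1.81  0.04  0.9  -0.28] F [-0.4  0.3  0.6] w 87.4
lid [256.41 159.09   0.81] [563.4 139.6  10. ]
lid_grip [258.51 169.5    0.61] [565.9 135.6  36. ]
lid_grip [116.38 240.81   0.34] [469.5  11.1  36. ]
```

View pics/w10.png

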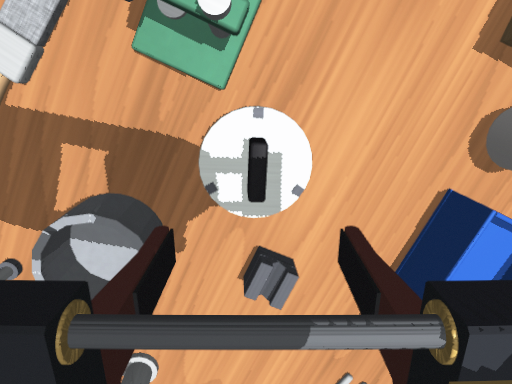

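Call:
jog_arm --pt "-2 -10 20" --pt "-2 -22 20" --pt "-2 -22 20" --pt "-2 -22 20" --pt "-2 -22 20" --pt "-2 -22 10" --pt "-2 -22 5" --pt "-2 -22 0" --pt "-2 -22 0" --pt "-2 -22 0" --pt "-2 -22 0" --pt "0 -22 0" --pt "0 -22 0" --pt "0 0 0" --yaw '[6.6,6.6,6.6,6.6,6.6,6.6,6.6,6.6,6.6,6.6,6.6,6,6,0]'

```text
t: 23.22
ee_pos: [531.3, -143.1, 312.9]
orientation: [0.697, -3.048, -0.076]
ft_force: [0.2, 0.3, 0.4]
width: 87.7
```

```bash
cat > look.py <<'E'
from h import *
import sys,pickle
tag=sys.argv[1]
st()
ims={c:ctrl.get_image(c) for c in ("wrist","scene","side")}
pickle.dump(ims,open(tag+".pkl","wb"))
d=[]
for c,im in ims.items():
    for k in ("piece1","block","vee_left","vee_right"):
        for p in pp(im,k,mn=0.3):
            print(c,k,np.round(p,2),np.round(onz(im,p[0],p[1],0)[:2],1))
    save(im,tag+c)
E
python3 look.py a11
```

```text
t 23.2 tcp [ 531.3 -143.1  312.9] xdir -154.2 deg zax [-0.025  0.044 -0.999] q [-0.3   0.24  1.68  0.04  1.26 -2.34] F [0.2 0.3 0.4] w 87.7
wrist piece1 [262.5   76.99   0.88] [ 438.2 -161.1]
wrist piece1 [188.52  18.32   0.88] [ 415.  -277.8]
wrist piece1 [229.02 148.11   0.58] [ 545.6 -161.5]
wrist block [162.61 109.59   0.78] [ 535.7 -265.4]
wrist vee_left [315.08 247.3    0.91] [631.9  26.9]
wrist vee_right [114.18 165.2    0.74] [ 637.4 -299.1]
scene piece1 [223.18 186.89   0.8 ] [ 437.1 -166. ]
scene piece1 [155.8  168.38   0.64] [ 422.6 -366.6]
scene piece1 [203.52 214.81   0.61] [ 555.6 -163.6]
scene block [166.3  203.48   0.58] [ 548.2 -264.6]
scene vee_left [271.41 259.81   0.79] [638.8  28.5]
scene vee_left [225.18 187.89   0.42] [ 439.3 -159.7]
scene vee_left [201.11 213.08   0.35] [ 551.8 -171.5]
scene vee_right [132.3  221.18   0.6 ] [ 633.8 -303.4]
side piece1 [306.38 159.9    0.84] [ 414.9 -287.4]
side piece1 [254.82 189.5    0.82] [ 545.3 -159.5]
side piece1 [297.88 190.81   0.5 ] [ 435.6 -164.8]
side piece1 [303.51 145.31   0.45] [ 423.5 -350.6]
side block [262.2  166.81   0.58] [ 533.6 -247.9]
side vee_left [209.1  247.1    0.81] [630.6  33.3]
side vee_left [226.71 155.29   0.49] [ 635.9 -287. ]
side vee_right [227.58 153.48   0.54] [ 634.6 -295. ]
```

View pics/a11wrist.png

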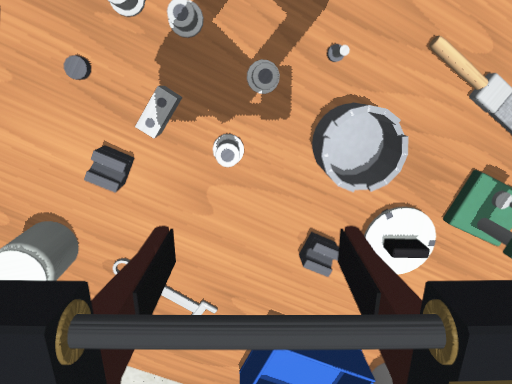

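Run:
```python
from h import *
import pickle;im=pickle.load(open("a11.pkl","rb"))["wrist"]["img"]
a=cv2.resize(im[135:200,75:145],None,fx=8,fy=8,interpolation=cv2.INTER_CUBIC)[:520,:400]
a=cv2.resize(im[138:198,80:140],None,fx=6.6,fy=6.6,interpolation=cv2.INTER_CUBIC)
b=cv2.resize(im[225:285,290:350],None,fx=6.6,fy=6.6,interpolation=cv2.INTER_CUBIC)
o=np.hstack([a,b]);o=(255*(o/255.)**.6).astype(np.uint8)
cv2.imwrite("pics/vees.png",o)
cv2.imwrite("pics/pot11.png",cv2.resize(im[95:200,305:420],None,fx=5,fy=5,interpolation=cv2.INTER_CUBIC))
```

```text
(no output)
```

View pics/vees.png

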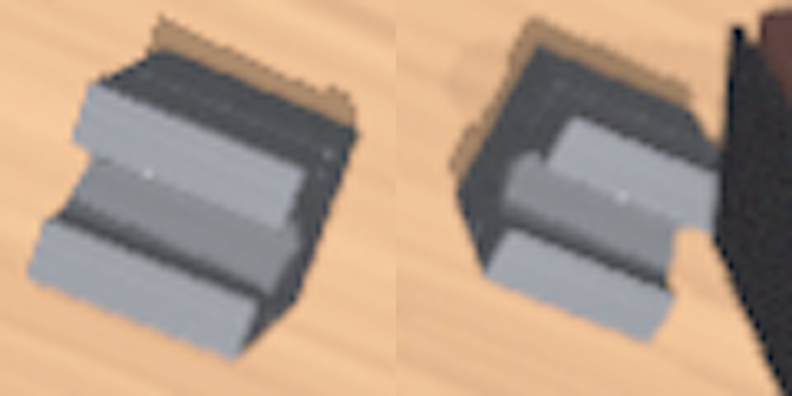

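View pics/pot11.png

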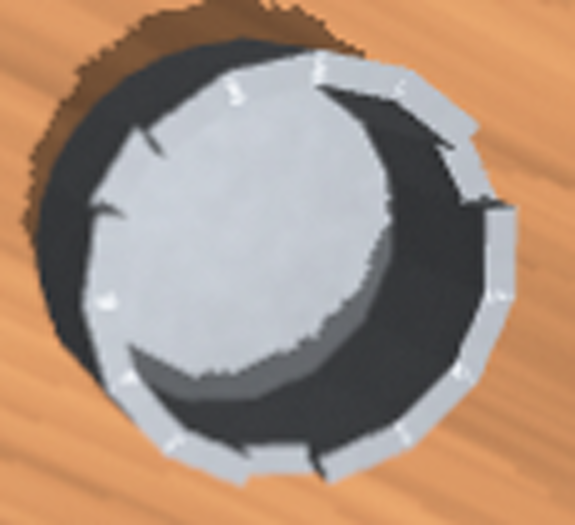

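Run:
```python
from h import *
import pickle;im=pickle.load(open("a11.pkl","rb"))["wrist"]
R=np.array([onz(im,80+u/6.6,138+v/6.6,40)[:2] for u,v in [(97,83),(305,172),(240,357),(30,278)]])
L=np.array([onz(im,290+u/6.6,225+v/6.6,40)[:2] for u,v in [(179,117),(324,172),(254,340),(91,275)]])
print(R.round(1),R.mean(0),"\n",L.round(1),L.mean(0));d=L.mean(0)-R.mean(0);print(np.linalg.norm(d),np.degrees(np.arctan2(d[1],d[0])))
f=lambda u,v,z=64:onz(im,305+u/5,95+v/5,z)[:2]
E=np.array([f(*p) for p in [(138,130),(92,208),(230,75),(320,52),(410,68),(475,130),(515,208),(513,298),(480,380),(412,440),(325,480),(245,485),(170,450),(110,385),(85,305)]])
A=np.c_[2*E,np.ones(len(E))];s=np.linalg.lstsq(A,(E**2).sum(1),rcond=None)[0];c=s[:2];print("pot",c,np.sqrt(s[2]+c@c))
for a,b in [((138,130),(92,208)),((475,130),(515,208)),((325,480),(245,485))]:
    g=[round(float(np.degrees(np.arctan2(*(f(*p)-c)[::-1]))),1) for p in (a,b)];print(g,np.mean(g))
```

```text
[[ 614.6 -318.5]
 [ 614.5 -276.1]
 [ 656.4 -275.1]
 [ 658.1 -318.2]] [ 635.91303464 -296.97237055] 
 [[609.8   8.1]
 [608.3  44.4]
 [651.8  51.1]
 [652.3   8.9]] [630.54938269  28.12356994]
325.1401840482059 90.94521863164543
pot [463.14000574  -8.89796023] 55.7823579835476
[-103.6, -81.9] -92.75
[157.6, 133.4] 145.5
[37.8, 15.8] 26.799999999999997
```

Call:
jog_arm --pt "4 -5 -20" --pt "4 -5 -25" --pt "3 -4 -25" --pt "2 -3 -25" --pt "0 0 -25" --pt "0 0 -25" --pt "0 0 -20" --pt "0 0 -20" --pt "0 0 -10" --pt "0 0 0" --yaw '[-2,-2,-1,0,0,0,0,0,0,0]' --gripper 0.25

```text
t: 24.8
ee_pos: [546.4, -160.1, 111.9]
orientation: [0.549, -3.087, -0.072]
ft_force: [0.1, -0.0, 0.7]
width: 65.9
```

```bash
cat > lw.py <<'E'
from h import *
import sys,pickle
tag=sys.argv[1]
st()
im=ctrl.get_image("wrist");pickle.dump(im,open(tag+".pkl","wb"));save(im,tag)
for k in sys.argv[2:]:
    for p in pp(im,k,mn=0.3): print(k,np.round(p,2),np.round(onz(im,p[0],p[1],0)[:2],1))
E
python3 lw.py a12 piece1 block
```

```text
t 24.8 tcp [ 546.4 -160.1  111.9] xdir -159.8 deg zax [-0.013  0.045 -0.999] q [-0.33  0.5   1.81  0.05  0.86 -2.28] F [ 0.1 -0.   0.7] w 65.9
piece1 [246.68 185.59   0.81] [ 548.  -162.7]
piece1 [299.62  56.29   0.72] [ 436.9 -159.4]
block [130.82 131.79   0.75] [ 536.3 -265.4]
```

View pics/a12.png

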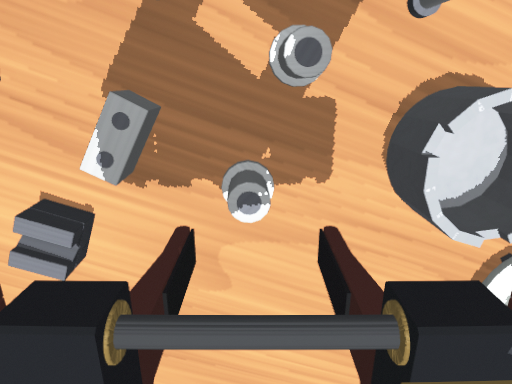

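Call:
jog_arm --pt "0 -1 -20" --pt "-1 -1 -20" --pt "-1 0 -20" --pt "-1 0 -15" --pt "-1 0 -8" --pt "0 0 0" --yaw '[0,0,0,0,0,0]'

```text
t: 25.45
ee_pos: [552.9, -165.6, 39.9]
orientation: [-0.548, 3.075, 0.053]
ft_force: [-0.0, -0.0, 0.1]
width: 66.1
```

```bash
python3 -c "
from h import *
st()
im=ctrl.get_image('side');cv2.imwrite('pics/a13.png',cv2.resize(im['img'][120:240,200:330],None,fx=4.5,fy=4.5,interpolation=cv2.INTER_CUBIC))"
```

```text
t 25.4 tcp [ 552.9 -165.6   39.9] xdir -159.8 deg zax [ 0.011  0.036 -0.999] q [-0.33  0.62  1.83  0.06  0.7  -2.3 ] F [-0.  -0.   0.1] w 66.1
```

View pics/a13.png

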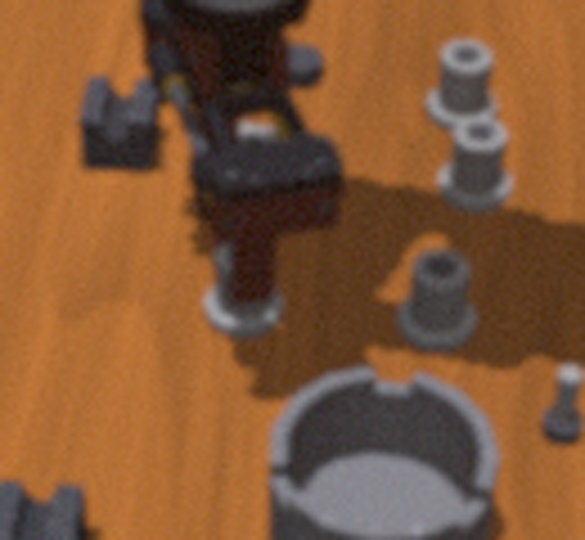

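Call:
jog_arm --pt "-3 2 -3" --pt "-3 2 -4" --pt "-1 0 -5" --pt "-1 0 -5" --pt "-0.5 0 -4" --pt "0 0 0" --yaw '[0,0,0,0,0,0]'

```text
t: 26.0
ee_pos: [547.5, -162.3, 22.8]
orientation: [-0.547, 3.067, 0.046]
ft_force: [-0.2, 0.6, 0.2]
width: 65.8
```

```bash
python3 -c "
from h import *
st()"
```

```text
t 26.0 tcp [ 547.5 -162.3   22.8] xdir -159.8 deg zax [ 0.02   0.033 -0.999] q [-0.33  0.64  1.85  0.06  0.64 -2.3 ] F [-0.2  0.6  0.2] w 65.8
```

Call:
jog_arm --pt "0 0 -6" --pt "0 0 0" --pt "0 0 0" --pt "0 0 0" --pt "0 0 0" --pt "0 0 0" --pt "0 0 0" --yaw '[0,0,0,0,0,0,0]' --gripper 1

```text
t: 26.58
ee_pos: [547.5, -162.4, 15.8]
orientation: [-0.547, 3.068, 0.046]
ft_force: [0.6, -0.3, -1.8]
width: 31.5
```

```bash
python3 -c "
from h import *
st()"
```

```text
t 26.6 tcp [ 547.5 -162.4   15.8] xdir -159.8 deg zax [ 0.02   0.034 -0.999] q [-0.33  0.65  1.85  0.06  0.63 -2.31] F [ 0.6 -0.3 -1.8] w 31.5
```

Call:
jog_arm --pt "0 0 15" --pt "0 0 25" --pt "0 0 30" --pt "20 -1 0" --pt "25 -1 0" --pt "25 -1 0" --pt "15 -1 0" --pt "0 0 -15" --pt "0 0 -20" --pt "0 0 0" --yaw '[0,0,0,0,0,0,0,0,0,0]'

```text
t: 27.42
ee_pos: [631.9, -165.5, 51.6]
orientation: [-0.547, 3.071, 0.049]
ft_force: [-0.8, 0.6, -1.9]
width: 31.7
```

```bash
python3 -c "
from h import *
st()"
```

```text
t 27.4 tcp [ 631.9 -165.5   51.6] xdir -159.8 deg zax [ 0.016  0.035 -0.999] q [-0.29  0.68  1.65  0.05  0.81 -2.25] F [-0.8  0.6 -1.9] w 31.7
```

Call:
jog_arm --pt "0 0 -8" --pt "0 0 -8" --pt "0 0 -8" --pt "0 0 -6" --pt "0 0 0" --yaw '[0,0,0,0,0]'

```text
t: 27.83
ee_pos: [626.7, -164.7, 16.4]
orientation: [-0.547, 3.077, 0.054]
ft_force: [-0.1, 0.7, -2.1]
width: 31.6
```

```bash
python3 -c "
from h import *
st()"
```

```text
t 27.8 tcp [ 626.7 -164.7   16.4] xdir -159.9 deg zax [ 0.009  0.036 -0.999] q [-0.29  0.73  1.66  0.06  0.75 -2.26] F [-0.1  0.7 -2.1] w 31.6
```

Call:
jog_arm --pt "4 -1 0.5" --pt "4 -1 0.5" --pt "0.5 0 -1" --pt "0 0 -1" --yaw '[0,0,0,0]'

```text
t: 28.17
ee_pos: [636.5, -167.3, 16.1]
orientation: [-0.547, 3.076, 0.053]
ft_force: [0.2, -0.2, -2.1]
width: 31.5
```

```bash
python3 -c "
from h import *
st()"
```

```text
t 28.2 tcp [ 636.5 -167.3   16.1] xdir -159.9 deg zax [ 0.01   0.036 -0.999] q [-0.29  0.74  1.64  0.05  0.76 -2.25] F [ 0.2 -0.2 -2.1] w 31.5
```

Call:
jog_arm --pt "-2 1 0" --pt "0 0 -2" --pt "0 0 0" --yaw '[0,0,0]'

```text
t: 28.42
ee_pos: [635.3, -166.2, 16.4]
orientation: [-0.546, 3.075, 0.052]
ft_force: [-0.1, -0.5, -1.5]
width: 31.2
```

```bash
python3 -c "
from h import *
st()"
```

```text
t 28.4 tcp [ 635.3 -166.2   16.4] xdir -159.9 deg zax [ 0.012  0.036 -0.999] q [-0.29  0.73  1.65  0.05  0.76 -2.25] F [-0.1 -0.5 -1.5] w 31.2
```

Call:
jog_arm --pt "-1 0 -2" --pt "0 0 -2" --yaw '[0,0]'

```text
t: 28.58
ee_pos: [635.4, -166.2, 15.7]
orientation: [-0.546, 3.072, 0.051]
ft_force: [-11.1, 2.6, 25.7]
width: 31.6
```

Call:
jog_arm --pt "0 0 0" --pt "0 0 0" --pt "0 0 0" --pt "0 0 0" --yaw '[0,0,0,0]' --gripper 0.4

```text
t: 28.92
ee_pos: [636.3, -166.4, 17.4]
orientation: [-0.546, 3.069, 0.048]
ft_force: [-0.0, -0.1, 0.1]
width: 51.8
```

Call:
jog_arm --pt "0 0 15" --pt "0 0 25" --pt "0 0 30" --pt "-25 0 30" --pt "-35 0 20" --pt "-35 0 10" --pt "-35 0 0" --pt "-35 0 0" --pt "-25 0 0" --pt "0 0 0" --yaw '[0,0,0,0,0,0,0,0,0,0]'

```text
t: 29.75
ee_pos: [439.8, -165.5, 158.7]
orientation: [-0.548, 3.064, 0.042]
ft_force: [-0.3, 1.1, 0.0]
width: 52.7
```

```bash
python3 lw.py a14 piece1 block vee_left vee_right
```

```text
t 29.8 tcp [ 439.8 -165.5  158.7] xdir -159.7 deg zax [ 0.024  0.032 -0.999] q [-0.41  0.29  2.02  0.05  0.82 -2.37] F [-0.3  1.1  0. ] w 52.7
piece1 [195.28 319.3    0.71] [ 635.5 -164.7]
piece1 [60.21 81.91  0.65] [ 425.1 -355.5]
piece1 [258.1  167.31   0.6 ] [ 439.2 -160.1]
piece1 [147.71 100.8    0.6 ] [ 414.5 -277.1]
block [129.38 219.99   0.73] [ 537.2 -265.1]
block [ 81.82 284.2    0.44] [ 631.9 -297. ]
vee_left [60.88 83.4   0.73] [ 426.2 -354.7]
vee_left [346.52 355.58   0.62] [627.8  27. ]
vee_right [ 78.69 286.39   0.64] [ 636.  -299.8]
```

View pics/a14.png

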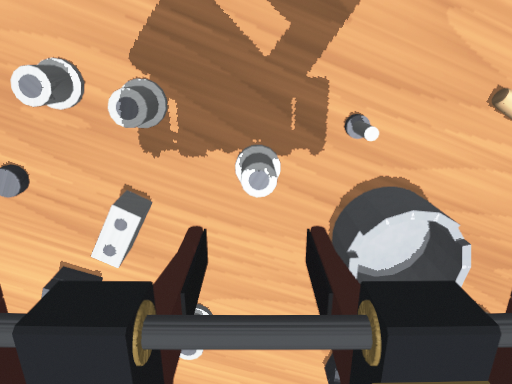

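```bash
python3 -c "
from h import *
import pickle
im=pickle.load(open('a14.pkl','rb'))
for p in [(259,180),(128,107),(32,85)]: print(onz(im,*p,45))"
```

```text
[ 437.88338514 -161.07121136   45.        ]
[ 416.37673573 -279.63007966   45.        ]
[ 425.29987854 -353.82517277   45.        ]
```

Call:
jog_arm --pt "0 1 -15" --pt "0 1 -20" --pt "-1 1 -20" --pt "-1 0 -20" --pt "-1 0 -15" --pt "-1 0 -10" --pt "0 0 0" --yaw '[0,0,0,0,0,0,0]' --gripper 0.25

```text
t: 30.58
ee_pos: [453.4, -165.0, 54.5]
orientation: [-0.555, 3.051, 0.031]
ft_force: [-0.5, 0.0, -0.3]
width: 66.1
```

```bash
python3 -c "
from h import *
st()"
```

```text
t 30.6 tcp [ 453.4 -165.    54.5] xdir -159.4 deg zax [ 0.036  0.027 -0.999] q [-0.4   0.49  2.05  0.07  0.58 -2.39] F [-0.5  0.  -0.3] w 66.1
```

Call:
jog_arm --pt "-8 2 0" --pt "-8 2 0" --pt "-2 0 -6" --pt "-2 0 -8" --pt "-2 0 -8" --pt "-2 0 -8" --pt "0 0 0" --yaw '[0,0,0,0,0,0,0]'

```text
t: 31.17
ee_pos: [430.5, -161.1, 23.3]
orientation: [-0.557, 3.047, 0.028]
ft_force: [-1.0, -0.2, -0.5]
width: 66.0
```

```bash
python3 -c "
from h import *
st()"
```

```text
t 31.2 tcp [ 430.5 -161.1   23.3] xdir -159.3 deg zax [ 0.04   0.026 -0.999] q [-0.41  0.54  2.11  0.09  0.47 -2.42] F [-1.  -0.2 -0.5] w 66.0
```

Call:
jog_arm --pt "3 0 0" --pt "3 0 -4" --pt "1 0 -3" --pt "0 0 0" --yaw '[0,0,0,0]'

```text
t: 31.5
ee_pos: [438.6, -161.5, 15.2]
orientation: [-0.556, 3.047, 0.028]
ft_force: [-0.8, -0.2, 0.0]
width: 66.1
```

```bash
python3 -c "
from h import *
st()"
```

```text
t 31.5 tcp [ 438.6 -161.5   15.2] xdir -159.3 deg zax [ 0.04   0.025 -0.999] q [-0.4   0.56  2.09  0.09  0.46 -2.41] F [-0.8 -0.2  0. ] w 66.1
```

Call:
jog_arm --pt "0 0 0" --pt "0 0 0" --pt "0 0 0" --pt "0 0 0" --pt "0 0 0" --pt "0 0 0" --pt "0 0 0" --yaw '[0,0,0,0,0,0,0]' --gripper 1

```text
t: 32.08
ee_pos: [439.2, -161.5, 15.6]
orientation: [-0.557, 3.046, 0.027]
ft_force: [-0.1, 0.7, -0.6]
width: 31.6
```

Call:
jog_arm --pt "0 0 15" --pt "0 0 25" --pt "0 0 30" --pt "30 6 20" --pt "35 11 0" --pt "35 11 0" --pt "35 11 0" --pt "35 11 0" --pt "20 6 0" --pt "0 0 0" --yaw '[0,0,0,0,0,0,0,0,0,0]'

```text
t: 32.92
ee_pos: [631.1, -100.5, 109.5]
orientation: [-0.552, 3.053, 0.034]
ft_force: [-0.4, 0.6, -1.6]
width: 31.3
```

```bash
python3 -c "
from h import *
st()"
```

```text
t 32.9 tcp [ 631.1 -100.5  109.5] xdir -159.5 deg zax [ 0.034  0.029 -0.999] q [-0.19  0.57  1.69  0.05  0.86 -2.15] F [-0.4  0.6 -1.6] w 31.3
```

Call:
jog_arm --pt "0 0 -15" --pt "0 0 -20" --pt "0 0 -20" --pt "0 0 -15" --pt "0 0 -5" --pt "0 0 0" --yaw '[0,0,0,0,0,0]'

```text
t: 33.42
ee_pos: [627.7, -99.9, 30.3]
orientation: [-0.556, 3.056, 0.036]
ft_force: [-1.4, -0.4, -2.1]
width: 31.4
```

```bash
python3 -c "
from h import *
st()"
```

```text
t 33.4 tcp [627.7 -99.9  30.3] xdir -159.4 deg zax [ 0.031  0.029 -0.999] q [-0.19  0.68  1.71  0.05  0.72 -2.16] F [-1.4 -0.4 -2.1] w 31.4
```

Call:
jog_arm --pt "3 0 -5" --pt "3 -1 -4" --pt "1 0 -4" --pt "0 0 0" --yaw '[0,0,0,0]'

```text
t: 33.75
ee_pos: [635.1, -101.7, 18.0]
orientation: [-0.555, 3.055, 0.035]
ft_force: [0.4, -0.1, -1.7]
width: 31.8
```

```bash
python3 -c "
from h import *
st()"
```

```text
t 33.8 tcp [ 635.1 -101.7   18. ] xdir -159.4 deg zax [ 0.031  0.029 -0.999] q [-0.19  0.71  1.7   0.05  0.71 -2.16] F [ 0.4 -0.1 -1.7] w 31.8
```

Call:
jog_arm --pt "-2 0 -1" --pt "0 0 -2" --pt "0 0 0" --yaw '[0,0,0]'

```text
t: 34.0
ee_pos: [634.0, -102.0, 16.0]
orientation: [-0.554, 3.053, 0.034]
ft_force: [-0.1, 0.1, -2.3]
width: 31.6
```

Call:
jog_arm --pt "0 0 0" --pt "0 0 0" --pt "0 0 0" --pt "0 0 0" --yaw '[0,0,0,0]' --gripper 0.4

```text
t: 34.33
ee_pos: [635.2, -102.2, 17.6]
orientation: [-0.554, 3.051, 0.032]
ft_force: [-0.1, -0.1, -0.3]
width: 52.0
```

Call:
jog_arm --pt "0 0 15" --pt "0 0 25" --pt "0 0 30" --pt "-25 -15 30" --pt "-35 -30 20" --pt "-35 -30 0" --pt "-35 -30 0" --pt "-35 -30 0" --pt "-30 -25 0" --pt "-20 -15 0" --pt "0 0 0" --yaw '[0,0,0,0,0,0,0,0,0,0,0]'

```text
t: 35.25
ee_pos: [432.8, -264.7, 151.5]
orientation: [-0.541, 3.051, -0.001]
ft_force: [-0.0, 1.0, 0.8]
width: 52.5
```

```bash
python3 lw.py a15 piece1 block vee_left vee_right
```

```text
t 35.2 tcp [ 432.8 -264.7  151.5] xdir -159.9 deg zax [ 0.042  0.007 -0.999] q [-0.59  0.34  1.96  0.04  0.81 -2.54] F [-0.   1.   0.8] w 52.5
piece1 [252.88 143.5    0.91] [ 413.1 -276.5]
piece1 [274.28 348.4    0.84] [ 636.8 -168.1]
piece1 [170.7  129.6    0.77] [ 427.1 -352.3]
piece1 [327.88 359.88   0.7 ] [ 631.2 -100.7]
block [221.59 256.09   0.64] [ 538.2 -266.3]
```

View pics/a15.png

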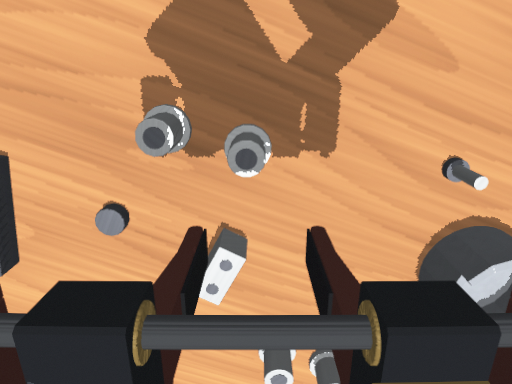

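Call:
jog_arm --pt "-2 -2 0" --pt "-2 -2 0" --pt "-2 -2 0" --pt "-2 -2 0" --pt "-2 -2 0" --pt "-2 -2 0" --pt "-2 -2 0" --pt "-2 -1 0" --pt "-2 0 0" --pt "0 0 0" --yaw '[-6.5,-6.5,-6.5,-6.5,-6.5,-6.5,-6.5,-6.5,-6.5,0]' --gripper 0.25

```text
t: 36.33
ee_pos: [430.2, -269.6, 149.2]
orientation: [1.05, 2.918, -0.031]
ft_force: [-0.9, -0.4, -0.1]
width: 65.7
```

```bash
python3 lw.py a16 piece1 block ; python3 -c "
from h import *
import pickle
im=pickle.load(open('a15.pkl','rb'))
for p in [(247,160),(154,137)]: print(onz(im,*p,45))"
```

```text
t 36.3 tcp [ 430.2 -269.6  149.2] xdir 140.4 deg zax [ 0.031 -0.032 -0.999] q [-0.58  0.34  1.97 -0.01  0.79 -1.45] F [-0.9 -0.4 -0.1] w 65.7
piece1 [456.19 251.29   0.96] [ 633.9 -167.3]
piece1 [241.51 163.58   0.74] [ 418.  -279.7]
piece1 [188.01 217.8    0.72] [ 426.8 -357.9]
piece1 [325.38 240.38   0.39] [ 535.4 -266.1]
block [327.32 240.     0.85] [ 536.3 -264.3]
[ 418.0651727  -279.00071542   45.        ]
[ 425.86957735 -355.00171926   45.        ]
```

View pics/a16.png

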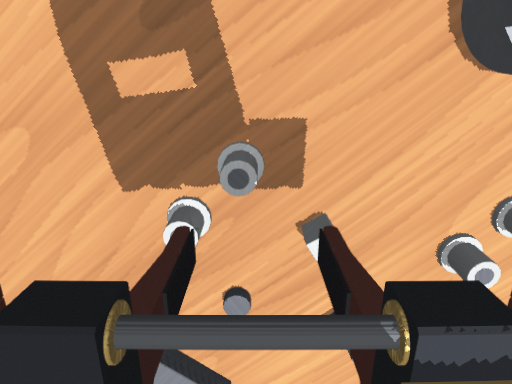

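Call:
jog_arm --pt "-6 -5 -10" --pt "-6 -4 -15" --pt "-3 1 -20" --pt "-3 1 -20" --pt "-3 1 -20" --pt "-2 1 -10" --pt "0 0 0" --yaw '[0,0,0,0,0,0,0]'

```text
t: 37.07
ee_pos: [406.2, -276.4, 48.7]
orientation: [1.01, 2.928, -0.033]
ft_force: [-0.1, 0.7, 0.0]
width: 65.8
```

```bash
python3 -c "
from h import *
st()"
```

```text
t 37.1 tcp [ 406.2 -276.4   48.7] xdir 142.0 deg zax [ 0.035 -0.035 -0.999] q [-0.62  0.51  2.05 -0.02  0.54 -1.51] F [-0.1  0.7  0. ] w 65.8
```

Call:
jog_arm --pt "6 -2 0" --pt "6 -1 0" --pt "0 0 -8" --pt "0 0 -8" --pt "0 0 -8" --pt "0 0 0" --yaw '[0,0,0,0,0,0]'

```text
t: 37.57
ee_pos: [421.2, -281.5, 23.7]
orientation: [1.003, 2.926, -0.035]
ft_force: [-0.6, 0.5, -0.1]
width: 65.8
```

```bash
python3 -c "
from h import *
st()"
```

```text
t 37.6 tcp [ 421.2 -281.5   23.7] xdir 142.2 deg zax [ 0.038 -0.037 -0.999] q [-0.61  0.57  2.02 -0.02  0.5  -1.5 ] F [-0.6  0.5 -0.1] w 65.8
```

Call:
jog_arm --pt "-2 2 -4" --pt "-1 0 -4" --pt "0 0 0" --yaw '[0,0,0]'

```text
t: 37.82
ee_pos: [417.8, -279.1, 14.6]
orientation: [1.002, 2.927, -0.034]
ft_force: [-0.6, 0.5, -0.1]
width: 66.0
```

Call:
jog_arm --pt "0 0 0" --pt "0 0 0" --pt "0 0 0" --pt "0 0 0" --pt "0 0 0" --pt "0 0 0" --pt "0 0 0" --yaw '[0,0,0,0,0,0,0]' --gripper 1

```text
t: 38.4
ee_pos: [417.7, -279.2, 15.1]
orientation: [1.002, 2.926, -0.035]
ft_force: [-0.3, -0.4, -2.0]
width: 31.9
```

Call:
jog_arm --pt "0 0 15" --pt "0 0 25" --pt "0 0 30" --pt "20 4 25" --pt "28 6 0" --pt "28 6 0" --pt "28 6 0" --pt "28 6 0" --pt "28 6 0" --pt "28 6 0" --pt "20 5 0" --pt "5 1 0" --pt "0 0 0" --yaw '[0,0,0,-6,-6,-6,-6,-6,-6,-6,-6,-4,0]'

```text
t: 39.48
ee_pos: [635.1, -226.2, 112.8]
orientation: [2.25, 2.153, -0.05]
ft_force: [-0.2, 0.6, -1.8]
width: 31.0
```

```bash
python3 lw.py a17 piece1 vee_right block
```

```text
t 39.5 tcp [ 635.1 -226.2  112.8] xdir 87.5 deg zax [-0.004 -0.042 -0.999] q [-0.34  0.62  1.59 -0.05  0.93 -0.27] F [-0.2  0.6 -1.8] w 31.0
piece1 [250.11  16.59   0.79] [ 635.1 -102.3]
piece1 [252.21 107.79   0.67] [ 633.5 -167.6]
piece1 [ 55.09 306.7    0.65] [ 427.4 -352.7]
piece1 [257.02 232.59   0.56] [ 632.7 -277.7]
block [148.12 226.41   0.92] [ 535.3 -267.6]
```

View pics/a17.png

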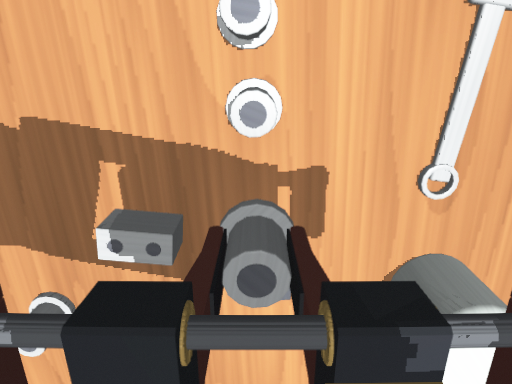

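Call:
jog_arm --pt "0 -3 -15" --pt "0 -3 -20" --pt "0 0 -20" --pt "0 0 -15" --pt "0 0 -8" --pt "0 0 0" --yaw '[2,0,0,0,0,0]'

```text
t: 40.18
ee_pos: [627.3, -236.1, 34.5]
orientation: [2.202, 2.202, -0.051]
ft_force: [-0.3, -0.2, -1.8]
width: 31.5
```

```bash
python3 -c "
from h import *
st()"
```

```text
t 40.2 tcp [ 627.3 -236.1   34.5] xdir 90.0 deg zax [-0.004 -0.042 -0.999] q [-0.36  0.72  1.62 -0.06  0.79 -0.32] F [-0.3 -0.2 -1.8] w 31.5
```

Call:
jog_arm --pt "3 2 -5" --pt "3 2 -5" --pt "1 0 -5" --pt "0 0 0" --yaw '[0,0,0,0]'

```text
t: 40.52
ee_pos: [635.1, -232.8, 20.5]
orientation: [2.201, 2.201, -0.049]
ft_force: [-0.0, 0.2, -1.6]
width: 31.6
```

```bash
python3 -c "
from h import *
st()"
```

```text
t 40.5 tcp [ 635.1 -232.8   20.5] xdir 90.0 deg zax [-0.002 -0.043 -0.999] q [-0.35  0.75  1.6  -0.06  0.78 -0.31] F [-0.   0.2 -1.6] w 31.6
```

Call:
jog_arm --pt "0 0.5 -3" --pt "0 0 -2" --pt "0 0 0" --yaw '[0,0,0]'

```text
t: 40.77
ee_pos: [636.3, -232.2, 16.2]
orientation: [2.198, 2.201, -0.048]
ft_force: [-0.5, 0.7, -2.0]
width: 31.8
```

Call:
jog_arm --pt "0 0 0" --pt "0 0 0" --pt "0 0 0" --pt "0 0 0" --yaw '[0,0,0,0]' --gripper 0.4

```text
t: 41.1
ee_pos: [637.5, -232.6, 17.7]
orientation: [2.196, 2.199, -0.046]
ft_force: [0.3, -0.3, -0.2]
width: 51.4
```

Call:
jog_arm --pt "0 0 15" --pt "0 0 25" --pt "0 0 30" --pt "-25 -10 30" --pt "-30 -18 15" --pt "-30 -18 0" --pt "-30 -18 0" --pt "-30 -18 0" --pt "-30 -18 0" --pt "-20 -10 0" --pt "0 0 0" --yaw '[0,0,0,0,0,0,0,0,0,0,0]'

```text
t: 42.02
ee_pos: [438.4, -346.1, 152.0]
orientation: [2.179, 2.194, -0.041]
ft_force: [0.5, -0.9, -0.0]
width: 52.4
```

```bash
python3 lw.py a18 piece1 vee_right block
```

```text
t 42.0 tcp [ 438.4 -346.1  152. ] xdir 90.4 deg zax [ 0.016 -0.054 -0.998] q [-0.67  0.4   1.86 -0.04  0.83 -0.65] F [ 0.5 -0.9 -0. ] w 52.4
piece1 [485.48  39.51   0.81] [ 637.4 -233.5]
piece1 [243.3  174.8    0.65] [ 427.6 -357.4]
vee_right [465.   114.09   0.94] [ 633.  -297.5]
block [369.31  74.     0.96] [ 538.9 -263.6]
```

View pics/a18.png

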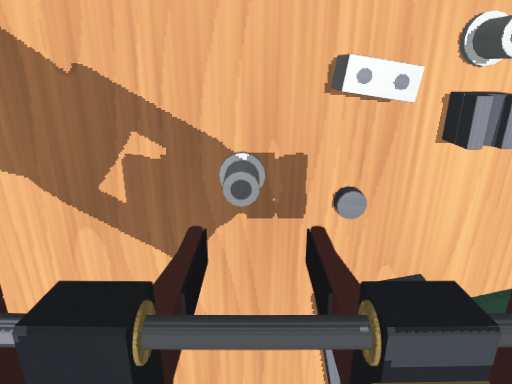

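Call:
jog_arm --pt "-5 -4 -10" --pt "-5 -4 -20" --pt "-1 -1 -20" --pt "-1 0 -20" --pt "-1 0 -20" --pt "0 0 -8" --pt "0 0 0" --yaw '[0,0,0,0,0,0,0]' --gripper 0.25

```text
t: 42.8
ee_pos: [436.3, -351.4, 47.4]
orientation: [2.159, 2.205, -0.037]
ft_force: [0.2, -0.2, 0.3]
width: 66.2
```

```bash
python3 -c "
from h import *
st()
import pickle
im=pickle.load(open('a18.pkl','rb'));print(onz(im,240,189,45))"
```

```text
t 42.8 tcp [ 436.3 -351.4   47.4] xdir 91.2 deg zax [ 0.023 -0.056 -0.998] q [-0.68  0.57  1.9  -0.05  0.61 -0.66] F [ 0.2 -0.2  0.3] w 66.2
[ 425.83134827 -355.05405006   45.        ]
```

Call:
jog_arm --pt "-5 -2 0" --pt "-5 -2 0" --pt "-1 0 -8" --pt "-1 0 -8" --pt "0 0 -8" --pt "0 0 0" --yaw '[0,0,0,0,0,0]'

```text
t: 43.3
ee_pos: [425.5, -356.5, 23.7]
orientation: [2.153, 2.204, -0.037]
ft_force: [-1.0, -0.3, 0.9]
width: 66.1
```

```bash
python3 -c "
from h import *
st()"
```

```text
t 43.3 tcp [ 425.5 -356.5   23.7] xdir 91.3 deg zax [ 0.026 -0.059 -0.998] q [-0.7   0.61  1.92 -0.05  0.55 -0.68] F [-1.  -0.3  0.9] w 66.1
```

Call:
jog_arm --pt "0 0 -4" --pt "0 0 -4" --pt "0 0 0" --yaw '[0,0,0]'

```text
t: 43.55
ee_pos: [425.7, -356.8, 14.9]
orientation: [2.153, 2.203, -0.037]
ft_force: [0.3, 0.2, 0.1]
width: 65.9
```

Call:
jog_arm --pt "0 0 0" --pt "0 0 0" --pt "0 0 0" --pt "0 0 0" --pt "0 0 0" --pt "0 0 0" --pt "0 0 0" --yaw '[0,0,0,0,0,0,0]' --gripper 1

```text
t: 44.13
ee_pos: [426.7, -357.2, 15.5]
orientation: [2.152, 2.202, -0.036]
ft_force: [-0.3, -0.2, -2.2]
width: 31.2
```

```bash
python3 -c "
from h import *
st()"
```

```text
t 44.1 tcp [ 426.7 -357.2   15.5] xdir 91.3 deg zax [ 0.028 -0.06  -0.998] q [-0.7   0.62  1.92 -0.05  0.54 -0.68] F [-0.3 -0.2 -2.2] w 31.2
```

Call:
jog_arm --pt "0 0 15" --pt "0 0 25" --pt "0 0 30" --pt "15 20 30" --pt "19 29 10" --pt "19 29 0" --pt "19 29 0" --pt "19 29 0" --pt "19 29 0" --pt "19 29 0" --pt "19 29 0" --pt "19 29 0" --pt "19 29 0" --pt "19 29 0" --pt "10 15 0" --pt "0 0 0" --yaw '[0,0,0,0,0,0,0,0,0,0,0,0,0,0,0,0]'

```text
t: 45.47
ee_pos: [642.8, -13.4, 127.8]
orientation: [2.164, 2.202, -0.038]
ft_force: [-0.3, 0.4, -1.9]
width: 31.4
```

```bash
python3 lw.py a19 piece1 vee_left lid
```

```text
t 45.5 tcp [642.8 -13.4 127.8] xdir 91.0 deg zax [ 0.021 -0.055 -0.998] q [-0.01  0.55  1.66 -0.07  0.9   0.01] F [-0.3  0.4 -1.9] w 31.4
piece1 [247.81 358.     0.68] [ 639.3 -234.2]
piece1 [256.72 228.02   0.67] [646.2 -69.9]
vee_left [238.08 123.92   0.86] [628.6  28.2]
```

View pics/a19.png

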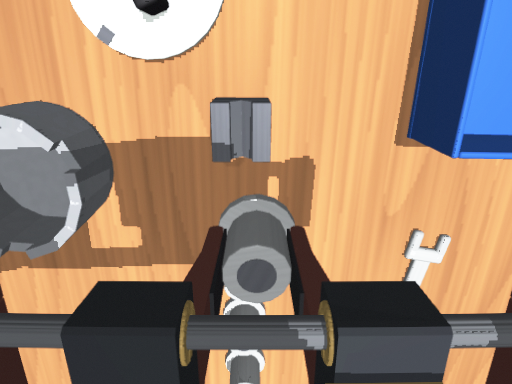

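Call:
jog_arm --pt "-5 -8 0" --pt "-5 -8 0" --pt "-1 -6 -10" --pt "0 0 -20" --pt "0 0 -20" --pt "0 0 -20" --pt "0 0 -15" --pt "0 0 0" --yaw '[0,0,0,0,0,0,0,0]'

```text
t: 46.33
ee_pos: [622.5, -53.6, 39.1]
orientation: [2.182, 2.185, -0.043]
ft_force: [0.1, -0.5, -2.4]
width: 31.5
```

```bash
python3 -c "
from h import *
st()"
```

```text
t 46.3 tcp [622.5 -53.6  39.1] xdir 90.0 deg zax [ 0.018 -0.058 -0.998] q [-0.08  0.66  1.73 -0.08  0.73 -0.02] F [ 0.1 -0.5 -2.4] w 31.5
```

Call:
jog_arm --pt "4 8 0" --pt "4 8 0" --pt "1 2 -5" --pt "0 0 -6" --pt "0 0 -5" --pt "0 0 0" --yaw '[0,0,0,0,0,0]'

```text
t: 46.83
ee_pos: [633.2, -36.1, 23.9]
orientation: [2.184, 2.18, -0.04]
ft_force: [-0.9, 1.2, -1.5]
width: 31.4
```

```bash
python3 -c "
from h import *
st()"
```

```text
t 46.8 tcp [633.2 -36.1  23.9] xdir 89.9 deg zax [ 0.021 -0.058 -0.998] q [-0.05  0.69  1.71 -0.09  0.71  0.02] F [-0.9  1.2 -1.5] w 31.4
```

Call:
jog_arm --pt "0 0 -4" --pt "-0.5 0 -3" --pt "0 0 -1" --pt "0 0 0" --yaw '[0,0,0,0]'

```text
t: 47.17
ee_pos: [632.9, -36.0, 15.5]
orientation: [2.183, 2.18, -0.04]
ft_force: [-0.3, -0.4, -1.9]
width: 31.7
```

Call:
jog_arm --pt "0 0 0" --pt "0 0 0" --pt "0 0 0" --pt "0 0 0" --yaw '[0,0,0,0]' --gripper 0.4

```text
t: 47.5
ee_pos: [633.9, -36.3, 16.5]
orientation: [2.182, 2.179, -0.038]
ft_force: [0.4, -0.9, 0.3]
width: 52.0
```

Call:
jog_arm --pt "0 0 15" --pt "0 0 25" --pt "0 0 30" --pt "-15 -20 35" --pt "-20 -30 30" --pt "-20 -30 20" --pt "-10 -20 10" --pt "0 0 0" --yaw '[0,0,0,-6,-6,-6,-6,0]'

```text
t: 48.17
ee_pos: [569.2, -134.4, 191.4]
orientation: [2.603, 1.66, -0.047]
ft_force: [0.4, -0.3, 0.2]
width: 52.4
```

```bash
python3 look.py a20
python3 - <<'E'
from h import *
import pickle
d=pickle.load(open("a20.pkl","rb"))
cv2.imwrite("pics/a20s.png",cv2.resize(d["scene"]["img"][150:290,100:320],None,fx=3.5,fy=3.5,interpolation=cv2.INTER_CUBIC))
E
```

```text
t 48.2 tcp [ 569.2 -134.4  191.4] xdir 65.0 deg zax [ 0.003 -0.062 -0.998] q [-0.22  0.4   1.76 -0.07  0.97  0.25] F [ 0.4 -0.3  0.2] w 52.4
wrist piece1 [297.88  97.88   0.94] [ 635.8 -102.7]
wrist piece1 [266.91  33.98   0.69] [631.7 -35.4]
wrist piece1 [321.59 153.48   0.61] [ 636.8 -167.1]
wrist piece1 [342.22 206.28   0.58] [ 636.1 -235.3]
wrist block [269.31 262.     0.81] [ 530.9 -266.5]
wrist vee_right [359.78 248.22   0.61] [ 636.8 -296.6]
scene piece1 [240.69 249.72   0.86] [633.4 -40.8]
scene piece1 [160.61 234.32   0.62] [ 650.3 -221.2]
scene piece1 [212.12 246.6    0.61] [ 646.  -100.4]
scene piece1 [184.58 235.7    0.59] [ 635.8 -170.5]
scene block [167.01 204.4    0.72] [ 550.8 -261.2]
scene vee_left [273.41 261.62   0.93] [642.3  34. ]
scene vee_right [131.79 224.41   0.71] [ 644.  -298.2]
side piece1 [210.18 225.41   0.84] [638.9 -30.2]
side piece1 [217.7  200.1    0.75] [ 634.  -113.6]
side piece1 [221.9  185.82   0.68] [ 631.2 -165.2]
side piece1 [222.92 166.89   0.5 ] [ 639.3 -238.1]
side block [265.22 163.01   0.81] [ 526.6 -264.2]
side block [227.89 155.9    0.35] [ 632.3 -284.7]
side vee_left [208.49 246.3    0.85] [632.4  31.2]
side vee_left [261.48 161.32   0.61] [ 537.4 -270.3]
side vee_right [226.   152.79   0.71] [ 639.5 -297.6]
side vee_right [283.29 236.08   0.66] [465.7 -13.9]
```

View pics/a20wrist.png

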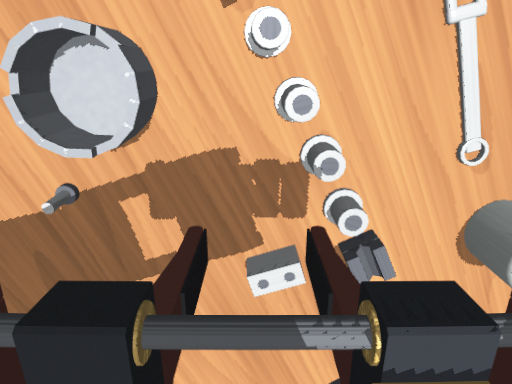

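View pics/a20s.png

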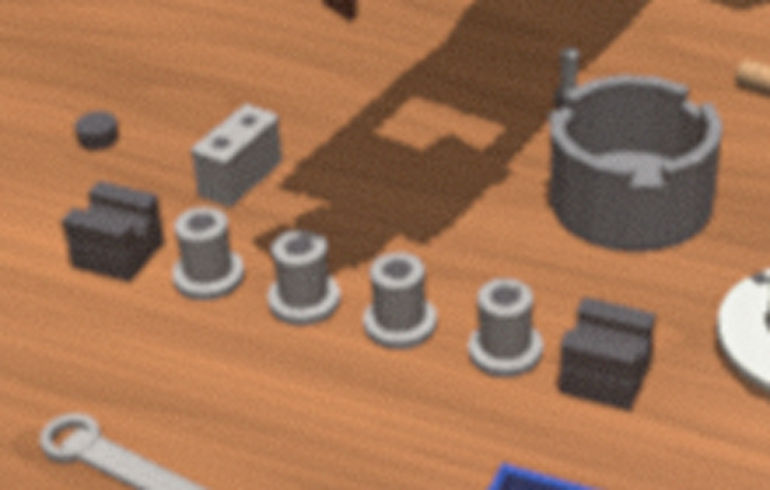

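Run:
```python
from h import *
import pickle
d=pickle.load(open("a20.pkl","rb"));im=d["wrist"]
cv2.imwrite("pics/blk.png",cv2.resize(im["img"][235:305,235:315],None,fx=6,fy=6,interpolation=cv2.INTER_CUBIC))
im=pickle.load(open("a18.pkl","rb"))
cv2.imwrite("pics/blk2.png",cv2.resize(im["img"][45:110,325:430],None,fx=6,fy=6,interpolation=cv2.INTER_CUBIC))
```

```text
(no output)
```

View pics/blk.png

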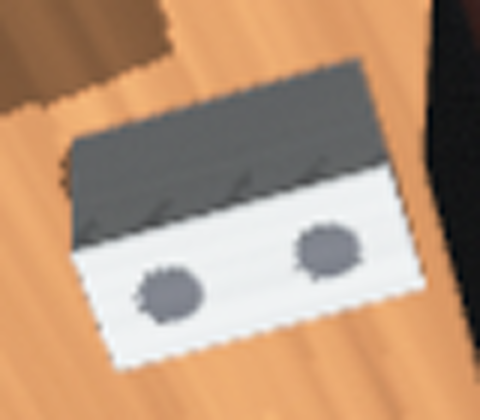

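View pics/blk2.png

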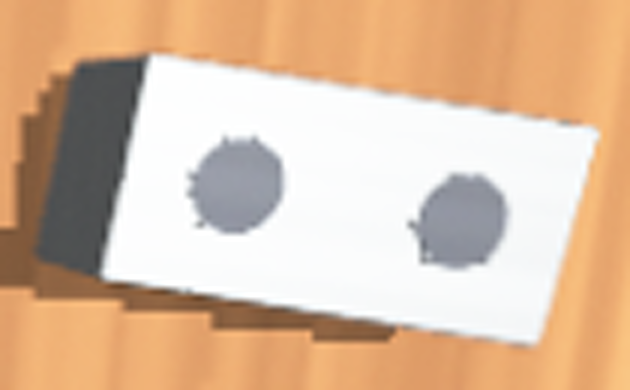

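Run:
```python
from h import *
import pickle
def go(im,ps,o,s):
    P=np.array([onz(im,o[0]+u/s,o[1]+v/s,40)[:2] for u,v in ps]);d=(P[1]+P[2]-P[0]-P[3]);print(P.round(1).tolist(),"c",P.mean(0).round(1),"ang",np.degrees(np.arctan2(d[1],d[0])),np.linalg.norm(d)/2)
go(pickle.load(open("a20.pkl","rb"))["wrist"],[(75,252),(388,165),(423,287),(120,370)],(235,235),6)
go(pickle.load(open("a18.pkl","rb")),[(150,55),(598,130),(537,345),(103,277)],(325,45),6)
```

```text
[[510.0, -248.7], [568.4, -256.5], [564.3, -283.7], [506.3, -276.0]] c [ 537.3 -266.2] ang -7.599572115447387 58.66430059769484
[[509.1, -248.5], [567.7, -256.5], [564.3, -283.5], [505.7, -275.5]] c [ 536.7 -266. ] ang -7.763264171361933 59.118686393523234
```

Call:
jog_arm --pt "-3 -13 0" --pt "-3 -13 0" --pt "-3 -13 0" --pt "-3 -13 0" --pt "-3 -13 0" --pt "-3 -13 -5" --pt "-3 -13 -5" --pt "-3 -13 -10" --pt "-3 -13 -10" --pt "-3 -12 -10" --pt "0 0 0" --pt "0 0 0" --yaw '[-6.6,-6.6,-6.6,-6.6,-6.6,-6.6,-6.6,-6.6,-6.6,-6.6,-6.6,0]' --gripper 0.25

```text
t: 49.92
ee_pos: [538.6, -266.1, 145.9]
orientation: [3.106, -0.287, -0.086]
ft_force: [-0.0, -0.5, 0.4]
width: 65.9
```

```bash
python3 lw.py a21 block
```

```text
t 49.9 tcp [ 538.6 -266.1  145.9] xdir -10.6 deg zax [-0.057 -0.016 -0.998] q [-0.46  0.5   1.71 -0.05  0.98  1.32] F [-0.  -0.5  0.4] w 65.9
block [251.19 171.69   0.87] [ 532.4 -264.5]
```

View pics/a21.png

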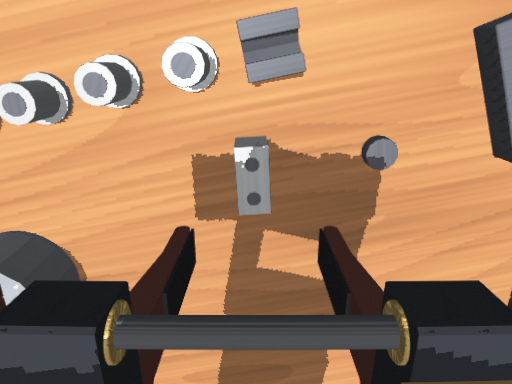

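Call:
jog_arm --pt "0 0 -15" --pt "0 0 -20" --pt "0 0 -20" --pt "0 0 -20" --pt "0 0 -15" --pt "0 0 0" --yaw '[1.3,1.3,0,0,0,0]'

```text
t: 50.52
ee_pos: [542.3, -264.1, 57.4]
orientation: [3.111, -0.157, -0.071]
ft_force: [-0.5, -0.2, -0.2]
width: 65.8
```

```bash
python3 -c "
from h import *
st()"
```

```text
t 50.5 tcp [ 542.3 -264.1   57.4] xdir -5.8 deg zax [-0.047 -0.024 -0.999] q [-0.45  0.63  1.74 -0.06  0.8   1.26] F [-0.5 -0.2 -0.2] w 65.8
```

Call:
jog_arm --pt "-3 -1 0" --pt "-2 -1 -10" --pt "-1 0 -12" --pt "-1 0 -10" --pt "-1 0 -8" --pt "0 0 0" --yaw '[-1.5,-0.5,0,0,0,0]'

```text
t: 51.02
ee_pos: [535.9, -266.2, 17.5]
orientation: [3.107, -0.205, -0.064]
ft_force: [-0.7, 0.5, 0.2]
width: 65.8
```

```bash
python3 -c "
from h import *
st()"
```

```text
t 51.0 tcp [ 535.9 -266.2   17.5] xdir -7.6 deg zax [-0.043 -0.025 -0.999] q [-0.46  0.68  1.76 -0.06  0.72  1.29] F [-0.7  0.5  0.2] w 65.8
```

Call:
jog_arm --pt "0.5 0 -5" --pt "0 0 0" --pt "0 0 0" --pt "0 0 0" --pt "0 0 0" --pt "0 0 0" --pt "0 0 0" --pt "0 0 0" --yaw '[0,0,0,0,0,0,0,0]' --gripper 1

```text
t: 51.68
ee_pos: [536.8, -266.3, 12.2]
orientation: [3.107, -0.205, -0.063]
ft_force: [-0.1, -0.5, -3.5]
width: 28.2
```

```bash
python3 -c "
from h import *
st()"
```

```text
t 51.7 tcp [ 536.8 -266.3   12.2] xdir -7.6 deg zax [-0.042 -0.025 -0.999] q [-0.46  0.69  1.76 -0.06  0.71  1.29] F [-0.1 -0.5 -3.5] w 28.2
```

Call:
jog_arm --pt "0 0 10" --pt "0 0 20" --pt "0 0 30" --pt "0 10 30" --pt "2 30 20" --pt "2 32 0" --pt "2 32 0" --pt "2 32 0" --pt "2 32 0" --pt "2 32 0" --pt "2 32 0" --pt "2 32 0" --pt "2 32 0" --pt "2 32 0" --pt "2 32 0" --pt "2 32 0" --pt "2 32 0" --pt "0 0 0" --pt "0 0 0" --yaw '[0,0,0,0,0.8,0.8,0.8,0.8,0.8,0.8,0.8,0.8,0.8,0.8,0.8,0,0,0,0]'

```text
t: 53.27
ee_pos: [555.2, 176.8, 135.4]
orientation: [3.111, 0.041, -0.059]
ft_force: [-0.4, -1.0, -5.3]
width: 27.8
```

```bash
python3 lw.py a22 block comparator lid
```

```text
t 53.3 tcp [555.2 176.8 135.4] xdir 1.5 deg zax [-0.038 -0.03  -0.999] q [ 0.3   0.49  1.75 -0.02  0.94  1.86] F [-0.4 -1.  -5.3] w 27.8
block [256.61 234.59   0.72] [490.  170.4]
comparator [189.18 259.7    0.96] [460.9 237.1]
lid [299.88 164.2    0.79] [562. 133.]
```

View pics/a22.png

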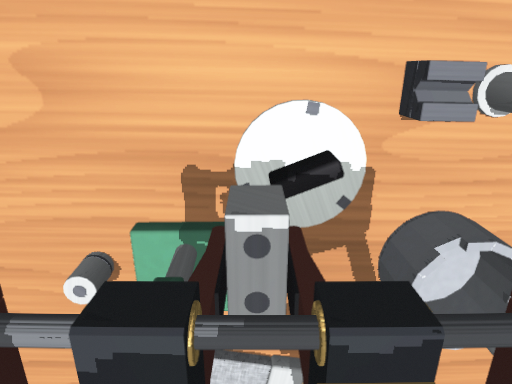

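Call:
jog_arm --pt "2 15 0" --pt "2 18 0" --pt "2 15 0" --pt "0 10 0" --pt "0 3 0" --pt "0 0 -10" --pt "0 0 -15" --pt "0 0 -20" --pt "0 0 -15" --pt "0 0 0" --yaw '[0,0,0,0,0,0,0,0,0,0]'

```text
t: 54.3
ee_pos: [562.4, 234.4, 72.0]
orientation: [3.111, 0.024, -0.058]
ft_force: [-1.3, -0.3, -4.8]
width: 27.8
```

```bash
python3 -c "
from h import *
st()"
```

```text
t 54.3 tcp [562.4 234.4  72. ] xdir 0.9 deg zax [-0.037 -0.03  -0.999] q [ 0.38  0.62  1.71 -0.02  0.86  1.95] F [-1.3 -0.3 -4.8] w 27.8
```

Call:
jog_arm --pt "-1 3 -8" --pt "-1 2 -12" --pt "-1 0 -12" --pt "0 0 -10" --pt "0 0 -8" --pt "0 0 0" --yaw '[0.7,0,0,0,0,0]'

```text
t: 54.8
ee_pos: [559.0, 238.9, 17.2]
orientation: [3.11, 0.044, -0.058]
ft_force: [-0.7, -0.3, -4.9]
width: 27.9
```

```bash
python3 -c "
from h import *
st()"
```

```text
t 54.8 tcp [559.  238.9  17.2] xdir 1.6 deg zax [-0.037 -0.031 -0.999] q [ 0.39  0.7   1.73 -0.02  0.76  1.95] F [-0.7 -0.3 -4.9] w 27.9
```

Call:
jog_arm --pt "1.5 0.5 -2" --pt "0.5 0.5 -2" --pt "0 0 0" --yaw '[0,0,0]'

```text
t: 55.05
ee_pos: [561.5, 240.0, 12.7]
orientation: [3.11, 0.044, -0.058]
ft_force: [-0.7, -0.9, -4.7]
width: 27.9
```

```bash
python3 -c "
from h import *
st()"
```

```text
t 55.0 tcp [561.5 240.   12.7] xdir 1.6 deg zax [-0.037 -0.031 -0.999] q [ 0.39  0.71  1.72 -0.02  0.76  1.95] F [-0.7 -0.9 -4.7] w 27.9
```

Nearly down; release with limited opening (lid is nearby).

Call:
jog_arm --pt "-0.5 0 -1" --pt "0 0 0" --yaw '[0,0]'

```text
t: 55.22
ee_pos: [562.1, 240.2, 12.9]
orientation: [3.111, 0.044, -0.055]
ft_force: [-0.1, -0.4, -4.8]
width: 27.5
```

Call:
jog_arm --pt "0 0 0" --pt "0 0 0" --pt "0 0 0" --pt "0 0 0" --yaw '[0,0,0,0]' --gripper 0.5

```text
t: 55.55
ee_pos: [564.3, 241.2, 15.4]
orientation: [3.113, 0.044, -0.047]
ft_force: [-0.3, -0.5, -0.4]
width: 43.6
```

Call:
jog_arm --pt "0 0 10" --pt "0 0 25" --pt "0 0 30" --pt "0 0 35" --pt "0 0 35" --pt "0 0 20" --pt "10 0 10" --pt "10 0 0" --pt "0 0 0" --yaw '[0,0,0,0,0,0,0,0,0]'

```text
t: 56.3
ee_pos: [583.5, 241.0, 194.5]
orientation: [3.114, 0.045, -0.043]
ft_force: [0.8, -0.1, -0.4]
width: 43.9
```

```bash
python3 lw.py a23 block comparator lid master
```

```text
t 56.3 tcp [583.5 241.  194.5] xdir 1.6 deg zax [-0.027 -0.027 -0.999] q [ 0.38  0.48  1.61 -0.02  1.09  1.93] F [ 0.8 -0.1 -0.4] w 43.9
block [250.52 178.1    0.92] [559.1 241.1]
comparator [250.42 256.59   0.73] [460.5 238.9]
lid [347.19 178.98   0.83] [560.4 133.5]
master [177.92 259.81   0.9 ] [454.6 325.6]
master [252.98 256.01   0.46] [461.3 235.8]
```

View pics/a23.png

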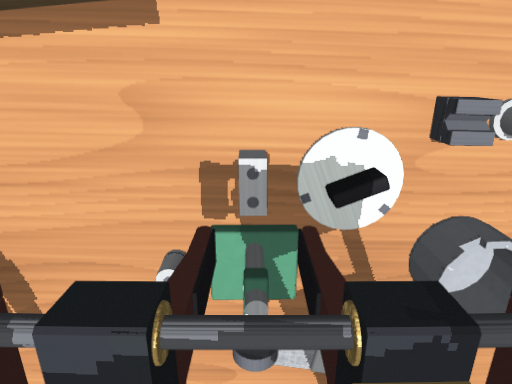

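Run:
```python
from h import *
import pickle
im=pickle.load(open("a23.pkl","rb"))
cv2.imwrite("pics/a23b.png",cv2.resize(im["img"][140:310,200:310],None,fx=3.5,fy=3.5,interpolation=cv2.INTER_CUBIC))
```

```text
(no output)
```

View pics/a23b.png

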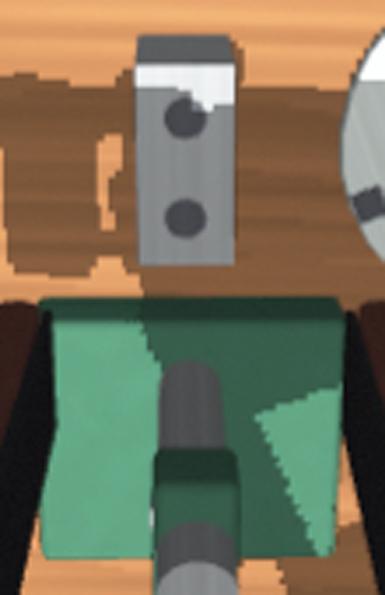

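Run:
```python
from h import *
import pickle
im=pickle.load(open("a23.pkl","rb"))
f=lambda u,v,z:onz(im,200+u/3.5,140+v/3.5,z)[:2]
B=np.array([f(u,v,40) for u,v in [(135,63),(236,63),(235,266),(138,266)]]);c=B.mean(0)
d=B[0]+B[1]-B[2]-B[3];print(B.round(1).tolist(),c,np.degrees(np.arctan2(d[1],d[0])))
for z,p,q in ((22,(48,319),(346,319)),(0,(38,299),(342,297))):
    l,r=f(*p,z),f(*q,z);y=(l-r)/np.linalg.norm(l-r);x=np.array([y[1],-y[0]]);m=(l+r)/2
    print(z,l,r,np.degrees(np.arctan2(x[1],x[0])),"clear",(c-m)@x-30,"lat",(c-m)@y)
```

```text
[[591.6, 253.8], [592.2, 226.1], [531.6, 223.9], [531.1, 252.1]] [561.59859085 238.98408846] 1.8099050458470234
22 [504.54040416 280.17157406] [506.14233906 186.98612399] 0.9848647911163599 clear 26.341815192375748 lat 4.437475705057352
0 [500.81848011 285.55401376] [503.33828313 184.91841322] 1.4343226214283078 clear 29.59537322372001 lat 2.256848068735309
```

Run:
```python
from h import *
import pickle
im=pickle.load(open("a23.pkl","rb"))
cv2.imwrite("pics/a23c.png",cv2.resize(im["img"][120:235,290:410],None,fx=5,fy=5,interpolation=cv2.INTER_CUBIC))
P=[onz(im,u,v,18)[:2] for u,v in [(363,133),(385,209),(306,198)]]
c=np.mean(P,0);print(np.round(P,1),c,[ (round(np.linalg.norm(p-c),1),round(float(np.degrees(np.arctan2(*(p-c)[::-1]))),1)) for p in P])
```

```text
[[615.1 128.9]
 [532.5  93.2]
 [543.7 181.4]] [563.74706151 134.47331961] [(np.float64(51.6), -6.2), (np.float64(51.8), -127.1), (np.float64(51.0), 113.2)]
```

View pics/a23c.png

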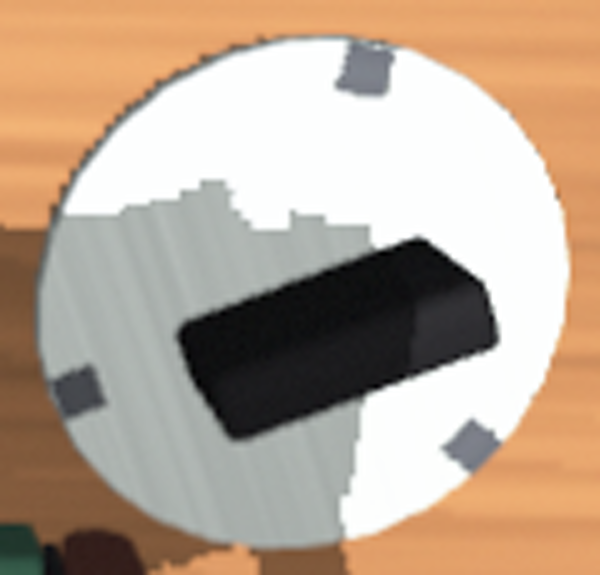

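Call:
jog_arm --pt "-1 -6 0" --pt "-1 -7 0" --pt "-1 -7 0" --pt "-1 -7 0" --pt "-1 -7 0" --pt "-1 -7 0" --pt "-1 -7 -5" --pt "-1 -7 -5" --pt "-1 -7 -5" --pt "-1 -7 -5" --pt "-1 -7 -5" --pt "-1 -7 -5" --pt "-1 -7 -5" --pt "-1 -6 -5" --pt "-1 -6 -5" --pt "-1 -4 0" --pt "-1 0 0" --pt "0 0 0" --pt "0 0 0" --yaw '[6.6,6.6,6.6,6.6,6.6,6.6,6.6,6.6,6.6,6.6,6.6,6.6,6.6,6.6,6.6,6.6,4,0,0]' --gripper 0.3

```text
t: 58.13
ee_pos: [542.6, 126.3, 120.6]
orientation: [1.619, 2.64, -0.048]
ft_force: [-1.0, 0.0, -0.0]
width: 61.6
```

```bash
python3 lw.py a24 lid_grip lid
```

```text
t 58.1 tcp [542.6 126.3 120.6] xdir 117.0 deg zax [ 0.022 -0.05  -0.999] q [ 0.24  0.46  1.86 -0.07  0.81 -0.18] F [-1.  0. -0.] w 61.6
lid_grip [285.29 192.12   0.87] [572.1 122.7]
lid [288.31 179.29   0.93] [568.7 134.4]
```

View pics/a24.png

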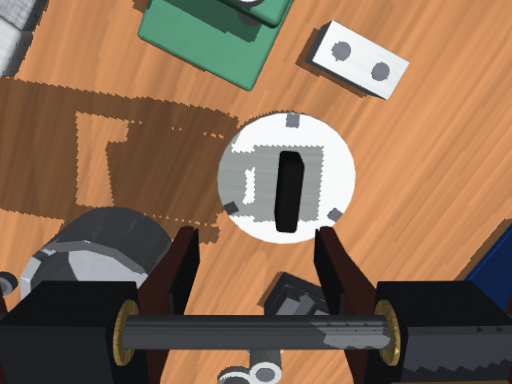

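Call:
jog_arm --pt "7 3 0" --pt "7 3 0" --pt "6 2 0" --pt "0 0 -15" --pt "0 0 -15" --pt "0 0 -15" --pt "0 0 -10" --pt "0 0 0" --yaw '[-1.8,-1.8,0,0,0,0,0,0]'

```text
t: 58.95
ee_pos: [567.6, 137.1, 65.9]
orientation: [1.705, 2.58, -0.042]
ft_force: [-0.7, 0.2, -0.5]
width: 61.4
```

```bash
python3 -c "
from h import *
st()"
```

```text
t 59.0 tcp [567.6 137.1  65.9] xdir 113.1 deg zax [ 0.026 -0.049 -0.998] q [ 0.25  0.58  1.82 -0.08  0.73 -0.1 ] F [-0.7  0.2 -0.5] w 61.4
```

Call:
jog_arm --pt "-2 -1.5 -8" --pt "-2 -1.5 -10" --pt "-1 0 -10" --pt "0 0 -8" --pt "0 0 0" --yaw '[0,0,0,0,0]'

```text
t: 59.37
ee_pos: [562.9, 134.1, 27.8]
orientation: [1.704, 2.579, -0.04]
ft_force: [-0.5, 0.0, 0.9]
width: 61.6
```

```bash
python3 -c "
from h import *
st()"
```

```text
t 59.4 tcp [562.9 134.1  27.8] xdir 113.1 deg zax [ 0.028 -0.049 -0.998] q [ 0.24  0.64  1.84 -0.09  0.66 -0.09] F [-0.5  0.   0.9] w 61.6
```

Call:
jog_arm --pt "0 0 -2" --pt "0 0 0" --pt "0 0 0" --pt "0 0 0" --pt "0 0 0" --pt "0 0 0" --pt "0 0 0" --pt "0 0 0" --yaw '[0,0,0,0,0,0,0,0]' --gripper 1

```text
t: 60.03
ee_pos: [564.1, 134.4, 26.7]
orientation: [1.703, 2.578, -0.037]
ft_force: [0.2, -0.3, -2.2]
width: 15.5
```

```bash
python3 -c "
from h import *
st()"
```

```text
t 60.0 tcp [564.1 134.4  26.7] xdir 113.1 deg zax [ 0.03  -0.048 -0.998] q [ 0.24  0.64  1.84 -0.09  0.65 -0.09] F [ 0.2 -0.3 -2.2] w 15.5
```

Call:
jog_arm --pt "0 0 10" --pt "0 0 20" --pt "0 0 30" --pt "0 0 35" --pt "-8 -11 10" --pt "-14 -20 0" --pt "-14 -20 0" --pt "-14 -20 0" --pt "-14 -20 0" --pt "-14 -20 0" --pt "-14 -20 0" --pt "-8 -12 0" --pt "0 0 0" --pt "0 0 0" --yaw '[0,0,0,0,3,4,4,4,4,4,4,4,2,0]'

```text
t: 61.2
ee_pos: [455.3, -13.4, 143.3]
orientation: [0.853, 2.963, -0.012]
ft_force: [-0.4, 0.1, -2.3]
width: 15.8
```

```bash
python3 lw.py a25 lid pot lid_grip
```

```text
t 61.2 tcp [455.3 -13.4 143.3] xdir 147.9 deg zax [ 0.054 -0.023 -0.998] q [-0.04  0.28  2.09 -0.03  0.72 -1.03] F [-0.4  0.1 -2.3] w 15.8
lid [256.72 227.21   0.61] [509.6 -46. ]
lid_grip [256.2  253.52   0.64] [535.  -62.6]
```

View pics/a25.png

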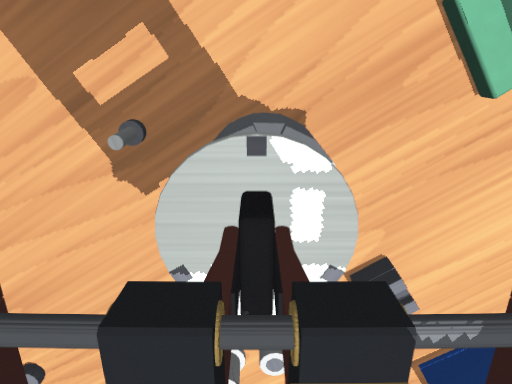

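Call:
jog_arm --pt "4 2 -5" --pt "4 2 -10" --pt "0 0 -10" --pt "0 0 -8" --pt "0 0 0" --yaw '[-0.8,-0.7,0,0,0]'

```text
t: 61.82
ee_pos: [467.9, -5.8, 107.1]
orientation: [0.897, 2.947, -0.011]
ft_force: [-0.2, 0.5, -2.8]
width: 15.8
```

```bash
python3 -c "
from h import *
st()
im=ctrl.get_image('wrist');save(im,'a26')"
```

```text
t 61.8 tcp [467.9  -5.8 107.1] xdir 146.1 deg zax [ 0.056 -0.025 -0.998] q [-0.02  0.36  2.09 -0.04  0.64 -0.97] F [-0.2  0.5 -2.8] w 15.8
```

View pics/a26.png

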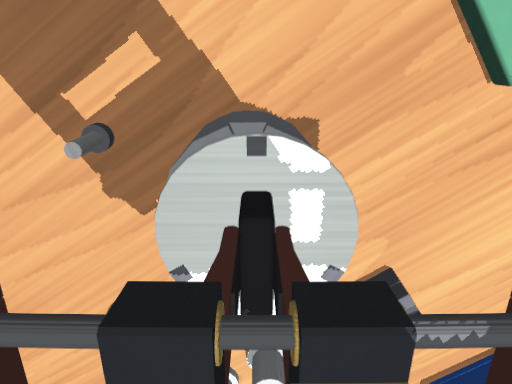

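Call:
jog_arm --pt "-2.5 -2 -3" --pt "-2.5 -1.5 -3" --pt "0 0 -3" --pt "0 0 0" --yaw '[0,0,0,0]'

```text
t: 62.2
ee_pos: [462.8, -9.3, 97.4]
orientation: [0.896, 2.948, -0.011]
ft_force: [-0.3, -0.2, -1.6]
width: 16.0
```

```bash
python3 -c "
from h import *
st()
im=ctrl.get_image('wrist');save(im,'a27')
im=ctrl.get_image('scene');cv2.imwrite('pics/a27s.png',cv2.resize(im['img'][140:230,230:330],None,fx=5,fy=5,interpolation=cv2.INTER_CUBIC))"
```

```text
t 62.2 tcp [462.8  -9.3  97.4] xdir 146.1 deg zax [ 0.056 -0.025 -0.998] q [-0.03  0.38  2.1  -0.04  0.61 -0.98] F [-0.3 -0.2 -1.6] w 16.0
```

View pics/a27.png

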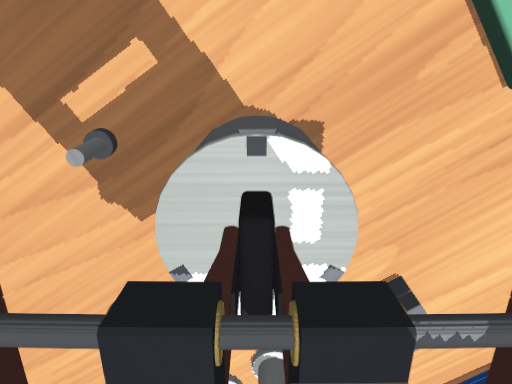

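View pics/a27s.png

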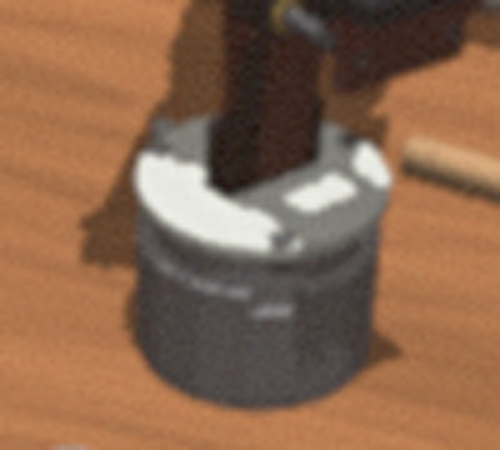

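Call:
jog_arm --pt "0.3 0 -4" --pt "0 0 -3" --pt "0 0 -2" --pt "0 0 0" --yaw '[0,0,0,0]'

```text
t: 62.63
ee_pos: [464.3, -9.4, 88.9]
orientation: [0.896, 2.945, -0.01]
ft_force: [0.6, -0.6, -3.2]
width: 15.7
```

```bash
python3 -c "
from h import *
st()"
```

```text
t 62.6 tcp [464.3  -9.4  88.9] xdir 146.1 deg zax [ 0.059 -0.025 -0.998] q [-0.03  0.39  2.1  -0.04  0.59 -0.98] F [ 0.6 -0.6 -3.2] w 15.7
```

Call:
jog_arm --pt "-0.5 0 -3" --pt "0 0 -2" --pt "0 0 0" --yaw '[0,0,0]'

```text
t: 62.88
ee_pos: [463.8, -9.4, 83.3]
orientation: [0.896, 2.945, -0.01]
ft_force: [-0.4, -0.6, -2.9]
width: 16.1
```

```bash
python3 -c "
from h import *
st()"
```

```text
t 62.9 tcp [463.8  -9.4  83.3] xdir 146.1 deg zax [ 0.059 -0.025 -0.998] q [-0.03  0.41  2.11 -0.04  0.57 -0.98] F [-0.4 -0.6 -2.9] w 16.1
```

Call:
jog_arm --pt "0 0 -2" --pt "0 0 -1" --yaw '[0,0]'

```text
t: 63.05
ee_pos: [464.2, -9.4, 80.5]
orientation: [0.896, 2.944, -0.01]
ft_force: [-2.5, 1.9, 13.3]
width: 15.6
```

Call:
jog_arm --pt "0 0 0" --pt "0 0 0" --pt "0 0 0" --pt "0 0 0" --pt "0 0 0" --yaw '[0,0,0,0,0]' --gripper 0.3

```text
t: 63.47
ee_pos: [465.2, -9.4, 81.0]
orientation: [0.895, 2.942, -0.009]
ft_force: [-0.3, 0.6, -0.4]
width: 45.3
```

Call:
jog_arm --pt "0 0 15" --pt "0 0 25" --pt "0 0 35" --pt "0 0 40" --pt "0 0 30" --pt "0 0 0" --yaw '[0,0,0,0,0,0]'

```text
t: 63.97
ee_pos: [461.9, -9.3, 230.0]
orientation: [0.897, 2.949, -0.012]
ft_force: [1.3, -0.1, 0.7]
width: 61.4
```

```bash
python3 look.py a28
python3 - <<'E'
from h import *
import pickle
d=pickle.load(open("a28.pkl","rb"))
cv2.imwrite("pics/a28s.png",np.hstack([cv2.resize(d["scene"]["img"][145:225,235:325],None,fx=4.4,fy=4.4,interpolation=cv2.INTER_CUBIC),cv2.resize(d["side"]["img"][185:265,240:330],None,fx=4.4,fy=4.4,interpolation=cv2.INTER_CUBIC)]))
E
```

```text
t 64.0 tcp [461.9  -9.3 230. ] xdir 146.1 deg zax [ 0.054 -0.024 -0.998] q [-0.03  0.15  2.   -0.03  0.94 -0.99] F [ 1.3 -0.1  0.7] w 61.4
wrist piece1 [272.59 280.7    0.89] [634.1 -95.6]
wrist piece1 [310.22 258.7    0.84] [632.8 -34.7]
wrist piece1 [231.01 305.09   0.55] [ 635.9 -167. ]
wrist block [484.1   97.8    0.69] [561.8 237.9]
wrist block [159.18 342.8    0.51] [ 633.  -296.9]
wrist block [257.89 157.71   0.32] [477.1 -15.3]
wrist vee_left [350.   236.58   0.95] [633.1  25.6]
scene piece1 [157.08 234.89   0.89] [ 654.7 -227.4]
scene piece1 [184.58 237.39   0.86] [ 640.7 -168. ]
scene piece1 [212.89 242.19   0.82] [ 632.8 -104.7]
scene piece1 [240.08 250.91   0.62] [637.2 -40.7]
scene block [382.11 261.08   0.58] [562.3 239.8]
scene vee_left [275.4  260.08   0.73] [636.7  36.4]
scene vee_right [133.89 222.11   0.73] [ 635.3 -298.2]
side piece1 [208.08 224.72   0.84] [644.2 -31.8]
side piece1 [224.51 167.19   0.69] [ 634.9 -237.2]
side piece1 [214.99 201.91   0.62] [ 639.8 -106.9]
side piece1 [222.31 186.32   0.5 ] [ 629.8 -163.4]
side piece1 [284.83 236.2    0.4 ] [462.2 -13.9]
side block [227.58 336.19   0.9 ] [559.7 239.8]
side vee_left [211.   246.8    0.78] [626.5  32. ]
side vee_right [226.71 153.79   0.65] [ 636.8 -293.4]
```

View pics/a28s.png

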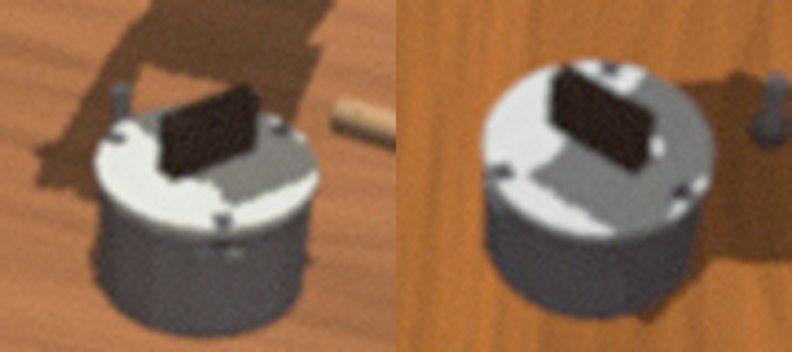

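View pics/a28wrist.png

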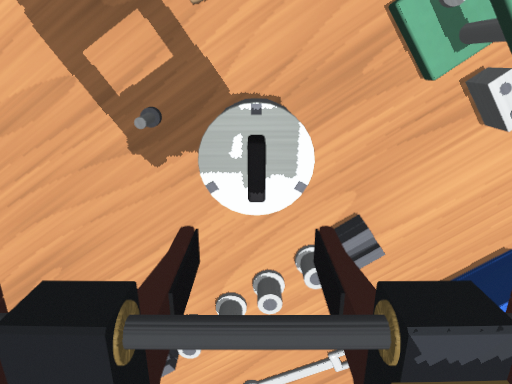

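Call:
jog_arm --pt "5 18 10" --pt "5 18 10" --pt "5 18 10" --pt "5 18 10" --pt "5 18 10" --pt "5 18 0" --pt "5 18 0" --pt "5 18 0" --pt "5 18 0" --pt "0 10 0" --pt "0 0 0" --pt "0 0 0" --yaw '[-6,-6,-6,-6,-6,-6,-6,-6,-6,-2,0,0]'

```text
t: 65.72
ee_pos: [504.7, 171.1, 277.1]
orientation: [2.245, 2.144, -0.046]
ft_force: [-0.3, 0.6, 0.2]
width: 61.4
```

```bash
python3 lw.py a29 block comparator master
python3 - <<'E'
from h import *
import pickle
im=pickle.load(open("a29.pkl","rb"))
cv2.imwrite("pics/a29b.png",cv2.resize(im["img"][20:190,140:360],None,fx=3.5,fy=3.5,interpolation=cv2.INTER_CUBIC))
E
```

```text
t 65.7 tcp [504.7 171.1 277.1] xdir 87.3 deg zax [ 0.004 -0.047 -0.999] q [ 0.33  0.23  1.77 -0.05  1.15  0.4 ] F [-0.3  0.6  0.2] w 61.4
block [300.19  80.49   0.97] [563.2 240.3]
comparator [217.8   85.52   0.83] [461.  238.9]
master [209.2    7.6    0.82] [458.2 326.3]
```

View pics/a29b.png

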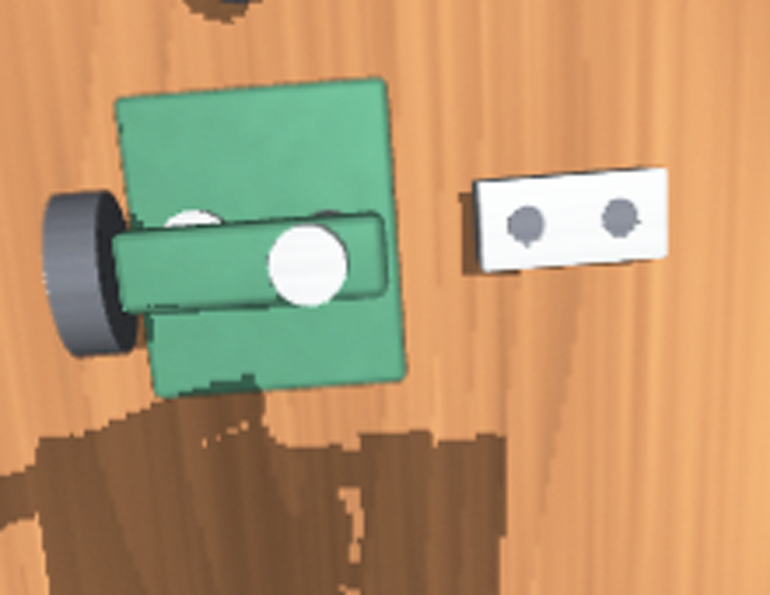

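Run:
```python
from h import *
import pickle
im=pickle.load(open("a29.pkl","rb"))
f=lambda u,v,z:onz(im,140+u/3.5,20+v/3.5,z)[:2]
FL,BL,BR,FR=[f(u,v,22) for u,v in [(116,99),(385,78),(406,381),(156,397)]]
B=np.array([f(u,v,40) for u,v in [(476,182),(667,169),(667,257),(484,272)]])
c=(FL+BL+BR+FR)/4;x=(BL+BR-FL-FR);x/=np.linalg.norm(x);y=np.array([-x[1],x[0]]);b=B.mean(0)
d=B[1]+B[2]-B[0]-B[3]
a=lambda d:round(float(np.degrees(np.arctan2(d[1],d[0]))),2)
print(FL,BL,BR,FR,"c",c,"yaw",a(x),a(BL-BR)-90,a(FL-FR)-90,"block",b,a(d),"rel",(b-c)@x,(b-c)@y)
for n,p in (("m",np.array([456.5,327])),):print((p-c)@x,(p-c)@y)
```

```text
[415.88360695 283.31575603] [503.67158833 285.45080765] [505.98135355 186.80463011] [417.65625399 185.32388085] c [460.79820071 235.22376866] yaw 1.18 1.3400000000000034 1.0400000000000063 block [562.21118875 239.32959936] 1.66 rel 101.47590021031348 2.0232808858619067
-2.4134221949108445 91.84512268879605
```

Call:
jog_arm --pt "13 -28 5" --pt "13 -28 5" --pt "13 -28 5" --pt "13 -28 5" --pt "13 -28 5" --pt "13 -28 5" --pt "13 -28 5" --pt "13 -28 5" --pt "13 -28 0" --pt "13 -28 0" --pt "0 0 0" --pt "0 0 0" --yaw '[0,0,0,0,0,0,0,0,0,0,0,0]'

```text
t: 66.92
ee_pos: [634.0, -133.2, 320.4]
orientation: [2.246, 2.141, -0.047]
ft_force: [0.2, 0.9, 0.4]
width: 62.0
```

```bash
python3 look.py a30
```

```text
t 66.9 tcp [ 634.  -133.2  320.4] xdir 87.3 deg zax [ 0.005 -0.049 -0.999] q [-0.2   0.36  1.49 -0.05  1.27 -0.14] F [0.2 0.9 0.4] w 62.0
wrist piece1 [262.71 196.42   0.71] [ 640.6 -233.6]
wrist piece1 [250.98  53.99   0.71] [633.2 -30. ]
wrist piece1 [253.7  108.9    0.68] [ 633.3 -101.8]
wrist vee_left [244.99   4.19   0.97] [628.7  29.6]
wrist vee_right [259.02 232.51   0.64] [ 632.2 -295.1]
scene piece1 [158.98 232.01   0.79] [ 644.9 -228.4]
scene piece1 [240.79 251.6    0.68] [638.6 -38.5]
scene piece1 [185.7  235.89   0.61] [ 635.5 -168. ]
scene piece1 [216.01 241.5    0.61] [628.5 -99.4]
scene block [381.39 262.     0.76] [565.5 238.7]
scene vee_right [132.3  223.8    0.94] [ 641.7 -298.3]
side piece1 [208.69 226.91   0.83] [641.6 -25.3]
side piece1 [217.4  202.21   0.73] [ 633.7 -106.4]
side piece1 [221.59 184.4    0.63] [ 632.7 -170.3]
side piece1 [222.82 167.31   0.58] [ 639.3 -236.3]
side block [224.41 338.11   0.71] [565.2 244.2]
side block [208.79 244.99   0.5 ] [632.3  27.5]
side vee_left [207.97 245.8    0.58] [633.8  29.9]
side vee_right [226.2  151.6    0.59] [ 639.6 -302.8]
```

View pics/a30wrist.png

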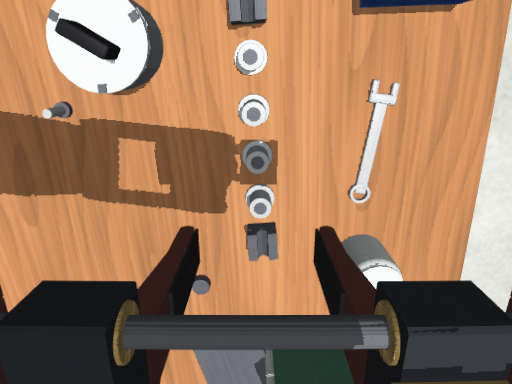

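Run:
```python
from h import *
import pickle
im=pickle.load(open("a30.pkl","rb"))["wrist"]
g=im["img"]
for p in [(250.5,57),(254,110),(257.5,157),(260.5,207)]: print(np.round(onz(im,*p,45),1))
for p in [(247,12),(262,241)]: print("vee",np.round(onz(im,*p,40),1))
cv2.imwrite("pics/a30b.png",cv2.resize(g[0:270,215:305],None,fx=2.2*2.2/2.2,fy=2.2))
```

```text
[632.8 -34.6  45. ]
[633.9 -97.6  45. ]
[ 635.6 -159.1   45. ]
[ 636.5 -231.4   45. ]
vee [631.3  15.2  40. ]
vee [ 636.4 -288.2   40. ]
```

View pics/a30b.png

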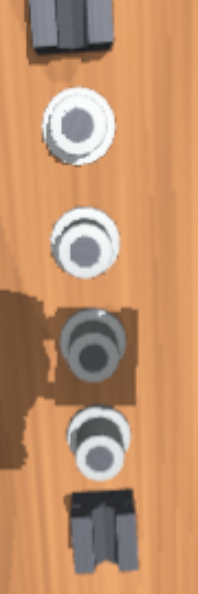

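```bash
python3 -c "
from h import *
print(ctrl.close_job())"
```

```text
the job is handed in; nothing more can be done
None
```

The job was handed in at about 67 s of the 210 s allowed, with nothing touching the robot. I took off the lid, set out the master, stood all four flange pieces in line, placed the block, and only then put the lid back.

| Item | Last check |
|---|---|
| Master | Upright to the left of the comparator, about 26 mm clear of its base and about 2 mm nearer the dial side than the middle. The scene camera put the gap nearer 29 mm. |
| Block | About 26 mm behind the base, its long side within 0.5° of straight back. It sits about 2 mm left of centre by the last view, though earlier estimates of the comparator's position made it nearly centred. |
| Pieces | All four stand flange down between the vee blocks, within about 3 mm of the line between them. The gaps are about 20 mm each. |
| Lid | Down on the rim and level in both fixed views. The gripper reached the height where the lugs are fully in the notches. I lined the lugs up with the notches before lowering, so it dropped straight in without turning on the rim. |

- **Contact forces:** the highest force I saw was about 28 N, briefly, when setting down the first piece. The comparator was never touched.
- **Knock:** I saw no sign that any piece or the block had been knocked aside.
- **Tool tilt:** the arm drifted up to about 4° off vertical during the run. Everything still ended up standing square.

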